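# Turn the bottle carrier on the shaker, load it and clamp it

### The arm

A 7-joint arm with a two-finger parallel gripper is mounted at the origin on the work surface. World frame = base frame: x ahead of the robot, y to its left, z up, the work surface at z = 0. Lengths are in mm, angles in rad, forces in N, time in s.
With the tool pointing down it reaches from about 400 to 850 mm from the base axis. Payload 10.4 kg.
Tool frame: the origin (TCP) lies midway between the tips of the shut fingers; the grasp point (between the pads) lies 19 mm behind it; z points along the fingers, y is the line along which they close (so a half turn about z gives the same grasp; the last joint's range is limited). The gripper opens to 87 mm and grips with 3 to 60 N. Pads are 19 mm wide; open, the fingers measure 117 mm over their backs; the gripper's body (75 mm by 190 mm) begins 51 mm behind the grasp point.
Start: joints at [1.122, 0.332, -0.065, 1.46, 0.022, 1.35, -0.088], TCP at [258.18, -569.206, 222.576] pointing down, gripper open.
Joint ranges: [-2.6, 2.6], [-0.5, 2.12], [-1.47, 1.34], [0.16, 2.42], [-1.27, 4.41], [0.06, 2.06], [-2.6, 2.6]. Speed limits (rad/s): [2.22, 2.22, 2.79, 2.79, 3.14, 3.14, 3.14].

### API

Orientations are given as a unit quaternion [w, x, y, z].
In Python, from workcell import ctrl gives the robot as it stands. The module is installed in compiled form; this text tells all that it offers.
- The arm moves only by the shell command python3 -m creep 'ROWS' [FORCE]. ROWS is JSON, a list of rows, each an object with "delta_pos": the shift along the world's x, y, z in mm, a list of three; "delta_rot": the turn, a rotation vector about the world's x, y, z in rad, a list of three; "claw": the finger opening in mm, from 0 to 87. In form: [{"delta_pos": [x, y, z], "delta_rot": [ax, ay, az], "claw": claw}, ...]. A call has exactly 10 rows; each row shifts and turns the commanded pose from where the row before left it; what a row does not reach is not made up. A row lasts 1/8 s, in which the tool goes at most 62.5 mm and 10.7 degrees, less where a joint would pass 70% of its speed; a pose out of reach is approached as far as the arm can. A call is refused whole if a number of a shift passes 62.5 or a number of a turn 0.188, either way. A call with a gripper value outside its range is refused whole. The fingers move at their own pace and stop on an object; FORCE is the grip in N (left out, the last holds). Time passes only in rows, so rows that do not move let the fingers close, or fill a call up. It gives the time, the measured TCP pose, the force, the opening and the grip force at its end, in the units of the state.
- ctrl.state(): the state, without advancing time (a new reading comes with each control period).
- ctrl.grab_frame(name): name is "scene" or "top" or "wrist"; returns (picture, depth): 384x512x3 uint8, red, green, blue; 384x512 float32, mm along the optical axis (not along the pixel's ray), 0 where there is no reading.
- ctrl.get_calibration(name): a dict with "intrinsics" (3x3 intrinsics, pixels), "origin" and "rotation" of the camera in the world. Camera axes: x right, y up, looking along -z (the intrinsics and any distortion apply to the point x, -y, -z); pixel columns grow to the right and rows downward; lengths in mm; the calibration is good to about 2 mm. A picture is of the moment at which its call begins: read the wrist's pose just before it. get_calibration takes no time and is no camera call; for the wrist camera it gives the pose at the moment of the call.
- ctrl.close_job(): hands the job in; it is judged then, once.
The state is a dict: "clock": time; "joint_pos": joint angles; "qvel": joint speeds; "joint_torque": joint torques, N m; "position": TCP position; "orientation": TCP orientation; "force": force on the tool from outside, world axes, zero at the start; "moment": the same for the moment, N m; "width": opening from 0.0 (shut) to 1.0 (fully open); "grip_force": force on a finger pad.
Only numpy, scipy, OpenCV 4.12 (cv2) and the standard library are available. Lean on these libraries where they do the work, as an engineer would, in place of code of your own. Each camera call takes 0.05 s, during which the arm holds its last target. There are 200 camera calls.

### The job

Get the laboratory shaker ready to run: push the bottle carrier a quarter turn round its pivot pin until it lies along the steel stop block, with its solid end ledge right beside the clamp. Then raise each amber square bottle lying on the bench and stand it in a free cell of the carrier, stopper up, and when all are in, swing the clamp arm fully down over the ledge. Leave the other things on the bench where they are.

Things in the scene. Friction and masses are not known exactly. Their poses are not given: they have to be found in the camera images.
- shaker: flat white shaker with a black platform, 290 x 425 mm, its top 50 mm above the bench; fixed, its place and yaw vary. Origin on the bench under the pivot pin; x away from the robot, y to the robot's left (within 0.1 rad), z up. The platform spans x -230 to 60, y -140 to 285 mm. Steel pivot pin at x = y = 0: 14 mm across, top 26 mm above the platform.
- stop (a point): middle of the near face of the steel stop block on the platform, 90 mm long along the shaker's y and 30 mm high; shaker frame x = 20, y = 100, z = 65 mm. The carrier, turned home, lies along this face, which stops it.
- dock (a point): point on the platform where the middle of the carrier's ledge (point ledge) belongs when the carrier is turned home: shaker frame x = -46, y = 171, z = 50 mm
- carrier: loose grey plastic bottle carrier, 0.6 kg, on the platform. Origin: underside, centre of the 20 mm hole in its corner eye (36 x 36 x 10 mm), which sits loosely over the pin. Box: own x 18 to 196, y -18 to 110 mm, z up. At the start x points to the robot (shaker's -x, within 0.25 rad); home, it points along the shaker's +y, a clockwise quarter turn from above.
- cells (a point): middle of the carrier's four cells, on its underside (carrier x = 82, y = 46 mm). Cells 2 by 2, each 58 x 58 mm inside, 4 mm walls, 60 mm high, floor 4 to 5 mm thick; cell centres at carrier x = 51 and 113 mm, y = 15 and 77 mm.
- ledge (a point): middle of the carrier's solid end ledge, on the underside (carrier x = 171, y = 46 mm); the ledge fills carrier x = 146 to 196 mm over the full width, its flat top 45 mm up. Pushed by a few newtons on the long side y = 110 mm near the ledge, the carrier turns round the pin.
- clamp (a joint): angle of the clamp arm in rad: 0 is fully down, level over the ledge of the turned-home carrier (3 mm above it); it starts up at 1.25 to 1.5, limit 1.6. Stiff hinge (0.16 N m, about 2 N at the end): it stays where it is left. Going down, its tip moves to the shaker's -y and down; push it with closed fingers on its +y side, then from above.
- clamp_hinge (a point): hinge of the clamp, between two steel cheeks 30 mm long in y that stand 8 mm above it; axis along the shaker's x, 54 mm above the platform. Shaker frame x = -46, y = 255, z = 104 mm.
- clamp_tip (a point): free end of the clamp arm, on its centre line, 105 mm from the hinge; the steel arm is 30 mm wide and 12 mm thick, with a black sleeve 34 x 50 x 16 mm on its outer half. With the arm down the tip points along the shaker's -y.
- bottle_a: square amber glass bottle, paper band, 0.2 kg: body 44 x 44 x 100 mm, neck 20 mm across, black ball stopper 28 mm across fixed on top; 138 mm long. Lies on a flat side at first; may be absent. Origin half way along, on the centre line; x runs to the stopper (ball centre x = 55, base x = -69 mm), y and z are square to the flat sides. Gripped by the ball it can swing between the fingers.
- bottle_b: square amber glass bottle, paper band, 0.2 kg: body 44 x 44 x 100 mm, neck 20 mm across, black ball stopper 28 mm across fixed on top; 138 mm long. Lies on a flat side at first; may be absent. Origin half way along, on the centre line; x runs to the stopper (ball centre x = 55, base x = -69 mm), y and z are square to the flat sides. Gripped by the ball it can swing between the fingers.
- bottle_c: square amber glass bottle, paper band, 0.2 kg: body 44 x 44 x 100 mm, neck 20 mm across, black ball stopper 28 mm across fixed on top; 138 mm long. Lies on a flat side at first; may be absent. Origin half way along, on the centre line; x runs to the stopper (ball centre x = 55, base x = -69 mm), y and z are square to the flat sides. Gripped by the ball it can swing between the fingers.
- beaker: small glass beaker, 52 mm across and 55 mm high, to be left alone; origin under its centre
- dish: flat glass dish, 80 mm across and 16 mm high, to be left alone; origin under its centre
- brown_bottle: round amber bottle, 80 mm across and 210 mm high, at the back, to be left alone; origin under its centre
- jar: white jar with a blue cap, 90 mm across and 130 mm high, to be left alone; origin under its centre
- flask: conical glass flask, 84 mm across and 130 mm high, to be left alone; origin under its centre
- stopper: black rubber bung, 40 mm across and 30 mm high, to be left alone; origin under its centre
- mortar: white ceramic bowl, 90 mm across and 45 mm high, to be left alone; origin under its centre
Not all that is in view belongs to the job. What is shaped like the bottle_a but pink is not meant.

How it is judged:
By the outcome, as a careful person would: the job done as asked, in the order asked, and still so for the second after the job is handed in, with the robot touching nothing.
Of bottle_a, bottle_b, bottle_c only 2 to 3 are there at a start; the rules pass over those that are not, and their reading is None.
At some moment in a run one of bottle_a, bottle_b, bottle_c may be knocked a few centimetres aside while the robot is not near it.
It also fails if it takes over 192 s, if anything falls off the work surface, if the arm or the gripper's body presses on something with over 40 N, if the wrist force passes 120 N, or if a joint passes its speed limit or range.

## Working session

There is one attempt and no reset: what is moved stays moved. The work goes in short steps, Python scripts to look and compute and a shell command to move; the robot and the scene stay as the last step left them, time stands still between calls to the robot, and variables do not carry over. Pictures are saved under pics/ and viewed, at most 14 in all, crops included, and the job is handed in when it is done.

```bash
mkdir -p pics; cat > h.py <<'E'
import numpy as np, cv2
from workcell import ctrl
def snap(n):
    K=ctrl.get_calibration(n); p,d=ctrl.grab_frame(n)
    return p,d,K
def pt(d,K,u,v):
    I=np.array(K["intrinsics"]);z=d[int(round(v)),int(round(u))]
    c=np.array([(u-I[0,2])/I[0,0]*z,-(v-I[1,2])/I[1,1]*z,-z])
    return np.array(K["origin"])+np.array(K["rotation"])@c
def cloud(d,K):
    I=np.array(K["intrinsics"]);v,u=np.mgrid[:d.shape[0],:d.shape[1]]
    c=np.stack([(u-I[0,2])/I[0,0]*d,-(v-I[1,2])/I[1,1]*d,-d],-1)
    return c@np.array(K["rotation"]).T+np.array(K["origin"])
def proj(K,P):
    I=np.array(K["intrinsics"]);c=(np.array(P)-K["origin"])@np.array(K["rotation"])
    return I[0,0]*c[0]/-c[2]+I[0,2], I[1,1]*-c[1]/-c[2]+I[1,2]
E
python3 - <<'E'
from h import *
for n in("scene","top"):
    p,d,K=snap(n);np.savez(n+"0.npz",p=p,d=d,**K)
    print(n,K)
    cv2.imwrite(f"pics/{n}0.png",cv2.resize(p[...,::-1],(768,576)))
print(ctrl.state())
E
```

```text
scene {'intrinsics': array([[352.71377727,   0.        , 254.87062675],
       [  0.        , 352.71377727, 191.27161428],
       [  0.        ,   0.        ,   1.        ]]), 'origin': array([1299.40308587, -782.47170021,  744.67111033]), 'rotation': array([0.79867046, 0.44578757, 0.18911147, 0.35726152])}
top {'intrinsics': array([[493.82651335,   0.        , 262.41102643],
       [  0.        , 493.82651335, 185.57361032],
       [  0.        ,   0.        ,   1.        ]]), 'origin': array([ 175.20576821,  -85.21816013, 2109.11806689]), 'rotation': array([-0.69638833, -0.06991719,  0.06225565,  0.71153293])}
{'clock': 0.1, 'joint_pos': array([ 1.12239569,  0.33282315, -0.06466691,  1.46084259,  0.02159859,
        1.34987935, -0.08849941]), 'qvel': array([ 0.00185961, -0.00194206,  0.00038345, -0.00204026, -0.00052747,
       -0.00075598, -0.00047108]), 'joint_torque': array([ 9.52447335e-04, -6.24545860e+01,  2.42391892e-02, -3.90711951e+01,
       -6.13250420e-02,  3.67467140e-02,  6.33030345e-05]), 'position': array([ 257.99849186, -568.89808801,  221.83140247]), 'orientation': array([-6.06875214e-04,  9.77423287e-01,  2.11289666e-01, -1.64199333e-04]), 'force': array([-0.95679237, -0.61993552, -0.36767095]), 'moment': array([-0.01883479, -0.01463013,  0.00138207]), 'grip_force': 0.0, 'width': 0.9968769048473579}
```

View pics/top0.png

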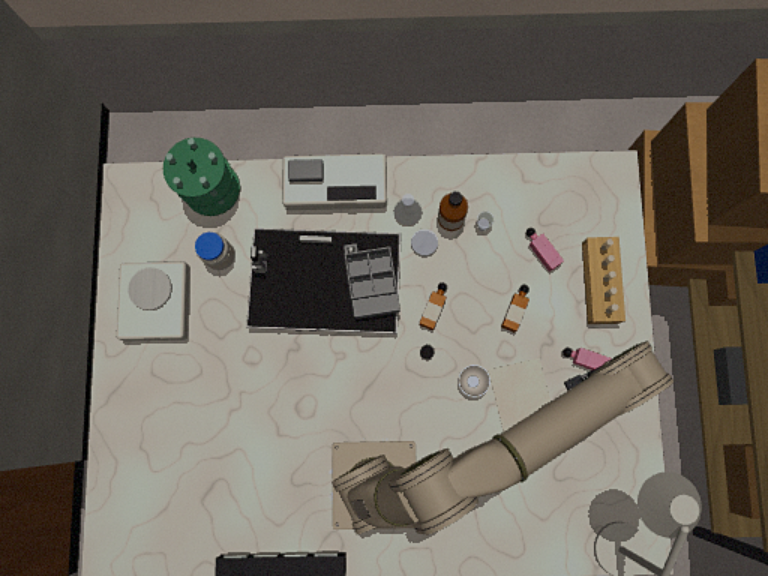

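View pics/scene0.png

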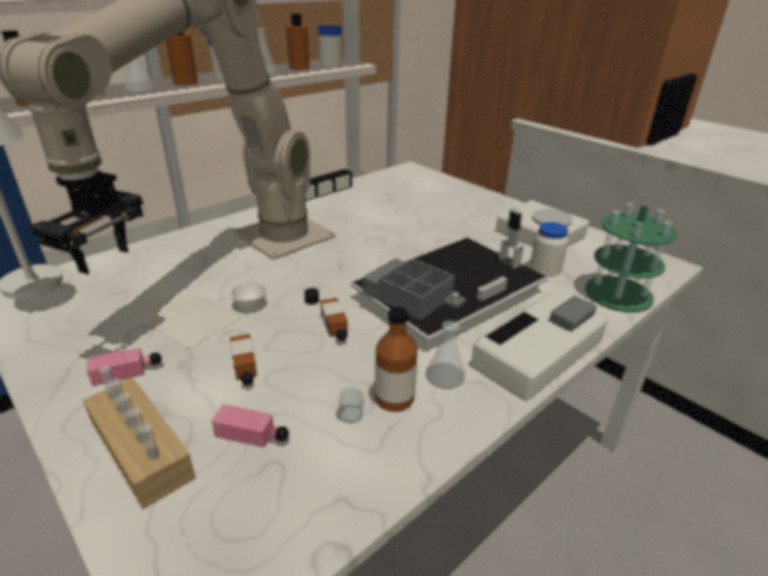

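```bash
python3 - <<'E'
s=open('h.py').read()
s=s.replace('''K=ctrl.get_calibration(n); p''','''K=dict(ctrl.get_calibration(n));q=np.array(K["rotation"]);K["rotation"]=R.from_quat(q[[1,2,3,0]]).as_matrix() if q.size==4 else q
    p''').replace("import numpy as np, cv2","import numpy as np, cv2\nfrom scipy.spatial.transform import Rotation as R")
open('h.py','w').write(s)
E
python3 - <<'E'
from h import *
np.set_printoptions(precision=1,suppress=True)
p,d,K=snap("top");np.savez("top1.npz",p=p,d=d,**K)
print(K["rotation"])
W=cloud(d,K)
for u,v in[(150,330),(250,260),(200,200),(200,180),(250,205),(210,159)]: print((u,v),W[v,u])
# platform / shaker: low points
z=W[...,2]
roi=np.zeros(z.shape,bool);roi[145:228,160:272]=1
m=(roi&(z>42)&(z<58)).astype(np.uint8)
n,l,st,_=cv2.connectedComponentsWithStats(m);k=1+st[1:,4].argmax()
P=W[l==k][:,:2].astype(np.float32);r=cv2.minAreaRect(P);print("platform",r,cv2.boxPoints(r), np.median(W[l==k][:,2]))
hsv=cv2.cvtColor(p,cv2.COLOR_RGB2HSV)
for nm,(u0,u1,v0,v1) in dict(b1=(275,302,184,225),b2=(330,356,184,225)).items():
    w=W[v0:v1,u0:u1];mm=w[...,2]>12
    q=w[mm];r=cv2.minAreaRect(q[:,:2].astype(np.float32));print(nm,r,q[:,2].max(),np.median(q[:,2]))
a=p[140:230,150:370,::-1]
cv2.imwrite("pics/crop1.png",cv2.resize(a,None,fx=3.6,fy=3.6,interpolation=cv2.INTER_CUBIC))
E
```

```text
[[-0.   1.  -0.2]
 [-1.  -0.  -0. ]
 [-0.   0.2  1. ]]
(150, 330) [-22.7 413.2 -12.4]
(250, 260) [255.9  -7.4  -0.1]
(200, 200) [509.7 198.5  48. ]
(200, 180) [593.3 196.9  61.8]
(250, 205) [476.1 -14.5  98.7]
(210, 159) [677.5 151.5  87. ]
platform ((567.463134765625, 131.17416381835938), (424.4789123535156, 290.4049377441406), 86.50475311279297) [[409.6 -71.8]
 [699.5 -89.5]
 [725.3 334.2]
 [435.5 351.9]] 50.448058100367234
b1 ((375.2990417480469, -155.21603393554688), (107.00544738769531, 415.0655517578125), 82.4806137084961) 2109.1180668933866 42.41225779804836
b2 ((348.2184753417969, -305.5461120605469), (164.7693328857422, 535.501953125), 55.24348449707031) 2109.1180668933866 41.93157712156449
```

View pics/crop1.png

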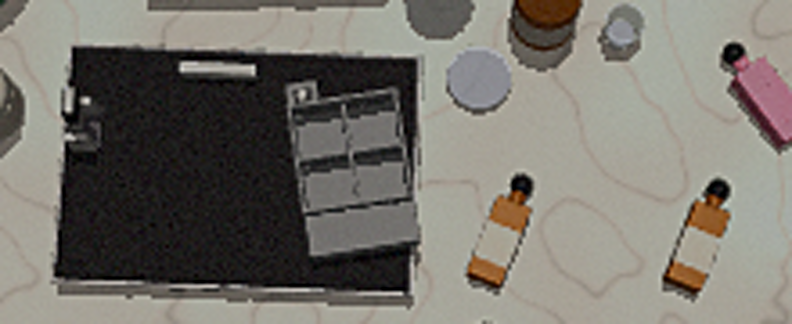

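```bash
python3 - <<'E'
from h import *
np.set_printoptions(precision=1,suppress=True)
f=np.load("top1.npz");p,d=f["p"],f["d"];K={k:f[k] for k in("intrinsics","origin","rotation")}
W=cloud(d,K);W[d==0]=-999
def plane(u,v,z):
    c=np.array([(u-K["intrinsics"][0,2])/K["intrinsics"][0,0],-(v-K["intrinsics"][1,2])/K["intrinsics"][1,1],-1]);r=K["rotation"]@c
    return K["origin"]+r*(z-K["origin"][2])/r[2]
C=lambda x,y,z:plane(150+x/3.6-.36,140+y/3.6-.36,z)
print("pin",C(303,95,76))
print("stop mid top",C(217,69,80))
print("clamp hinge",C(83,133,104))
print("carrier ledge corners",C(310,256,95),C(419,243,95))
print("b1 ball",C(521,185,22),"body base ctr",C(486,282,44),"b2 ball",C(718,187,22),"base",C(684,288,44))
for nm,(u0,u1,v0,v1) in dict(b1=(275,302,186,225),b2=(328,356,186,225)).items():
    w=W[v0:v1,u0:u1];mm=(w[...,2]>33)&(w[...,2]<60);q=w[mm];r=cv2.minAreaRect(q[:,:2].astype(np.float32));print(nm,r,np.median(q[:,2]))
w=W[160:212,228:270];q=w[(w[...,2]>88)&(w[...,2]<105)];r=cv2.minAreaRect(q[:,:2].astype(np.float32));print("ledge top",r,cv2.boxPoints(r),len(q))
q=W[150:200,160:190].reshape(-1,3);q=q[q[:,2]>70];print("clamp",len(q),q.min(0),q.max(0)); 
for nm,(u,v) in dict(dish=(283,162),beaker=(323,148),jar=(140,164),bung=(285,235),mortar=(316,254)).items(): print(nm,W[v,u])
s=ctrl.state();print(s["position"],R.from_quat(s["orientation"][[1,2,3,0]]).as_matrix())
E
```

```text
pin [647.3  52.1  76. ]
stop mid top [680.1 152.7  80. ]
clamp hinge [601.7 304.8 104. ]
carrier ledge corners [454.   44.6  95. ] [466.3 -80.3  95. ]
b1 ball [ 543.8 -203.1   22. ] body base ctr [ 426.  -157.3   44. ] b2 ball [ 536.1 -437.1   22. ] base [ 413.9 -387.6   44. ]
b1 ((490.1839294433594, -180.4604949951172), (44.157230377197266, 131.4215850830078), 65.90260314941406) 44.020917871438996
b2 ((477.6077880859375, -412.8510437011719), (44.434730529785156, 131.77484130859375), 65.44469451904297) 43.86048125196521
ledge top ((548.6768188476562, -6.1839599609375), (178.48548889160156, 127.21741485595703), 7.6770148277282715) [[451.7  44.9]
 [468.7 -81.1]
 [645.6 -57.3]
 [628.6  68.8]] 441
clamp 112 [590.  280.4  70.5] [645.1 326.9 221. ]
dish [ 674.9 -158.3   13.2]
beaker [ 738.  -336.9   -2.7]
jar [651.7 435.  132.8]
bung [ 355.8 -157.3   29.4]
mortar [ 275.3 -287.1   -0.3]
[ 258.1 -568.9  221.9] [[ 0.9  0.4 -0. ]
 [ 0.4 -0.9  0. ]
 [-0.  -0.  -1. ]]
```

Pin, stop, hinge and platform size agree with the description. Amber bottles are at crop (500,240) and (697,240). The (760,90) one is pink, so it's a decoy. Next I move above the carrier's long side.

```bash
python3 -m creep '[{"delta_pos":[25,46.5,0],"delta_rot":[0,0,-0.049],"claw":0},{"delta_pos":[25,46.5,0],"delta_rot":[0,0,-0.049],"claw":0},{"delta_pos":[25,46.5,0],"delta_rot":[0,0,-0.049],"claw":0},{"delta_pos":[25,46.5,0],"delta_rot":[0,0,-0.049],"claw":0},{"delta_pos":[25,46.5,0],"delta_rot":[0,0,-0.049],"claw":0},{"delta_pos":[25,46.5,0],"delta_rot":[0,0,-0.049],"claw":0},{"delta_pos":[25,46.5,0],"delta_rot":[0,0,-0.049],"claw":0},{"delta_pos":[25,46.5,0],"delta_rot":[0,0,-0.049],"claw":0},{"delta_pos":[25,46.5,0],"delta_rot":[0,0,-0.049],"claw":0},{"delta_pos":[25,46.5,0],"delta_rot":[0,0,-0.046],"claw":0}]'
python3 -m creep '[{"delta_pos":[0,0,-20],"delta_rot":[0,0,0],"claw":0},{"delta_pos":[0,0,-20],"delta_rot":[0,0,0],"claw":0},{"delta_pos":[0,0,-20],"delta_rot":[0,0,0],"claw":0},{"delta_pos":[0,0,-20],"delta_rot":[0,0,0],"claw":0},{"delta_pos":[0,0,-20],"delta_rot":[0,0,0],"claw":0},{"delta_pos":[0,0,-20],"delta_rot":[0,0,0],"claw":0},{"delta_pos":[0,0,-15],"delta_rot":[0,0,0],"claw":0},{"delta_pos":[0,0,-15],"delta_rot":[0,0,0],"claw":0},{"delta_pos":[0,0,0],"delta_rot":[0,0,0],"claw":0},{"delta_pos":[0,0,0],"delta_rot":[0,0,0],"claw":0}]'
python3 - <<'E'
from h import *
np.set_printoptions(precision=1,suppress=True)
s=ctrl.state();print(s["position"],s["force"],s["joint_pos"])
# push arc: carrier-frame point (165,122)->world for carrier angle th
pin=np.array([647.6,52.8]);q=np.array([165,110])
prev=None
for th in np.arange(np.pi+.134,np.pi/2-.061-.06,-.04*1.0):
    ex=np.array([np.cos(th),np.sin(th)]);ey=np.array([-ex[1],ex[0]])
    ty=np.array([.061,.998]);tx=np.array([.998,-.061])
    h=15*abs(ey@ty)+9.5*abs(ey@tx)
    P=pin+165*ex+(110+h)*ey
    print(round(th,2),P,None if prev is None else P-prev);prev=P
E
```

```text
clock: 1.4
position: [508.6, -102.7, 222.5]
orientation: [0.0, 1.0, -0.031, 0.0]
force: [0.3, -0.6, -0.6]
width: 0.023
grip_force: 0.0
clock: 2.65
position: [508.6, -104.2, 73.1]
orientation: [0.0, 1.0, -0.031, 0.0]
force: [-0.8, 0.1, 0.0]
width: 0.007
grip_force: 0.0
[ 508.6 -104.2   73.1] [-0.8  0.1  0. ] [ 0.5  0.3 -0.4  1.9  0.1  1.  -1.6]
3.28 [501.  -94.7] None
3.24 [495.2 -88.4] [-5.8  6.2]
3.2 [489.6 -81.9] [-5.5  6.5]
3.16 [484.4 -75.2] [-5.3  6.7]
3.12 [479.4 -68.2] [-5.  7.]
3.08 [474.7 -61.1] [-4.7  7.1]
3.04 [470.3 -54.4] [-4.5  6.6]
3.0 [466.1 -47.6] [-4.2  6.8]
2.96 [462.1 -40.6] [-3.9  7. ]
2.92 [458.5 -33.4] [-3.7  7.2]
2.88 [455.1 -26. ] [-3.4  7.4]
2.84 [452.1 -18.5] [-3.1  7.5]
2.8 [449.3 -10.8] [-2.8  7.7]
2.76 [446.8  -3. ] [-2.5  7.8]
2.72 [444.7   5. ] [-2.1  7.9]
2.68 [442.9  13. ] [-1.8  8. ]
2.64 [441.4  21.1] [-1.5  8.1]
2.6 [440.3  29.3] [-1.1  8.2]
2.56 [439.5  37.6] [-0.8  8.3]
2.52 [439.   45.9] [-0.4  8.3]
2.48 [438.9  54.3] [-0.1  8.4]
2.44 [439.2  62.7] [0.3 8.4]
2.4 [439.8  71.1] [0.6 8.4]
2.36 [440.8  79.4] [1.  8.4]
2.32 [442.1  87.8] [1.3 8.3]
2.28 [443.8  96.1] [1.7 8.3]
2.24 [445.8 104.3] [2.  8.2]
2.2 [448.2 112.4] [2.4 8.2]
2.16 [450.9 120.5] [2.7 8.1]
2.12 [454.  128.4] [3.1 7.9]
2.08 [457.5 136.3] [3.4 7.8]
2.04 [461.2 143.9] [3.8 7.7]
2.0 [465.3 151.5] [4.1 7.5]
1.96 [469.8 158.8] [4.4 7.3]
1.92 [474.5 166. ] [4.7 7.2]
1.88 [479.6 172.9] [5.1 7. ]
1.84 [484.9 179.6] [5.4 6.7]
1.8 [490.6 186.2] [5.6 6.5]
1.76 [496.5 192.4] [5.9 6.3]
1.72 [502.7 198.4] [6.2 6. ]
1.68 [509.2 204.1] [6.5 5.7]
1.64 [515.9 209.6] [6.7 5.4]
1.6 [522.8 214.8] [6.9 5.2]
1.56 [529.9 219.6] [7.1 4.9]
1.52 [537.3 224.1] [7.4 4.5]
1.48 [543.8 228.5] [6.5 4.3]
```

```bash
python3 -m creep '[{"delta_pos":[-7.6,9.5,0],"delta_rot":[0,0,0],"claw":0},{"delta_pos":[-5.8,6.2,0],"delta_rot":[0,0,0],"claw":0},{"delta_pos":[-5.5,6.5,0],"delta_rot":[0,0,0],"claw":0},{"delta_pos":[-5.3,6.7,0],"delta_rot":[0,0,0],"claw":0},{"delta_pos":[-5,7,0],"delta_rot":[0,0,0],"claw":0},{"delta_pos":[-4.7,7.1,0],"delta_rot":[0,0,0],"claw":0},{"delta_pos":[-4.5,6.6,0],"delta_rot":[0,0,0],"claw":0},{"delta_pos":[-4.2,6.8,0],"delta_rot":[0,0,0],"claw":0},{"delta_pos":[-3.9,7,0],"delta_rot":[0,0,0],"claw":0},{"delta_pos":[-3.7,7.2,0],"delta_rot":[0,0,0],"claw":0}]'
python3 -m creep '[{"delta_pos":[-3.4,7.4,0],"delta_rot":[0,0,0],"claw":0},{"delta_pos":[-3.1,7.5,0],"delta_rot":[0,0,0],"claw":0},{"delta_pos":[-2.8,7.7,0],"delta_rot":[0,0,0],"claw":0},{"delta_pos":[-2.5,7.8,0],"delta_rot":[0,0,0],"claw":0},{"delta_pos":[-2.1,7.9,0],"delta_rot":[0,0,0],"claw":0},{"delta_pos":[-1.8,8,0],"delta_rot":[0,0,0],"claw":0},{"delta_pos":[-1.5,8.1,0],"delta_rot":[0,0,0],"claw":0},{"delta_pos":[-1.1,8.2,0],"delta_rot":[0,0,0],"claw":0},{"delta_pos":[-0.8,8.3,0],"delta_rot":[0,0,0],"claw":0},{"delta_pos":[-0.4,8.3,0],"delta_rot":[0,0,0],"claw":0}]'
python3 - <<'E'
from h import *
p,d,K=snap("top");np.savez("top2.npz",p=p,d=d,**K)
cv2.imwrite("pics/top2.png",cv2.resize(p[110:310,140:380,::-1],None,fx=3,fy=3,interpolation=cv2.INTER_CUBIC))
E
```

```text
clock: 3.9
position: [457.7, -33.2, 72.5]
orientation: [0.0, 1.0, -0.031, -0.0]
force: [1.8, -3.6, 0.5]
width: 0.007
grip_force: 1.5
clock: 5.15
position: [438.3, 46.2, 72.5]
orientation: [0.0, 1.0, -0.031, -0.0]
force: [1.4, -3.1, -0.7]
width: 0.009
grip_force: 1.3
```

View pics/top2.png

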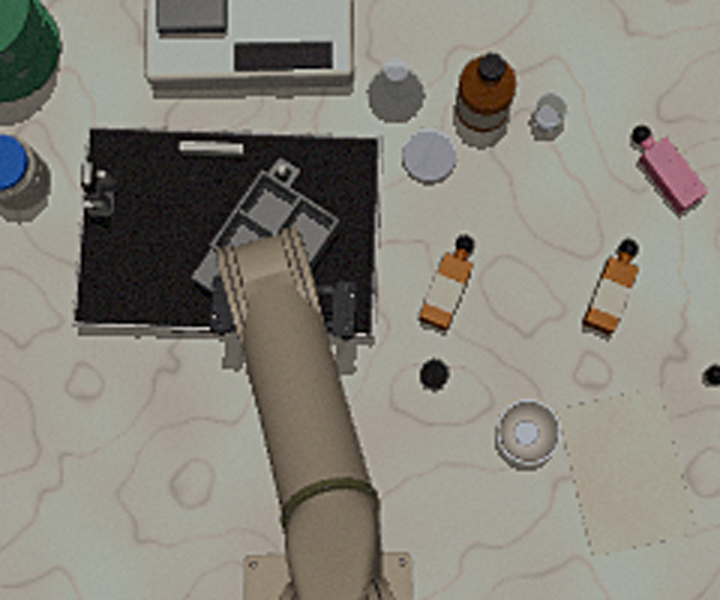

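```bash
python3 -m creep '[{"delta_pos":[-0.1,8.4,0],"delta_rot":[0,0,0],"claw":0},{"delta_pos":[0.3,8.4,0],"delta_rot":[0,0,0],"claw":0},{"delta_pos":[0.6,8.4,0],"delta_rot":[0,0,0],"claw":0},{"delta_pos":[1,8.4,0],"delta_rot":[0,0,0],"claw":0},{"delta_pos":[1.3,8.3,0],"delta_rot":[0,0,0],"claw":0},{"delta_pos":[1.7,8.3,0],"delta_rot":[0,0,0],"claw":0},{"delta_pos":[2,8.2,0],"delta_rot":[0,0,0],"claw":0},{"delta_pos":[2.4,8.2,0],"delta_rot":[0,0,0],"claw":0},{"delta_pos":[2.7,8.1,0],"delta_rot":[0,0,0],"claw":0},{"delta_pos":[3.1,7.9,0],"delta_rot":[0,0,0],"claw":0}]'
python3 -m creep '[{"delta_pos":[3.4,7.8,0],"delta_rot":[0,0,0],"claw":0},{"delta_pos":[3.8,7.7,0],"delta_rot":[0,0,0],"claw":0},{"delta_pos":[4.1,7.5,0],"delta_rot":[0,0,0],"claw":0},{"delta_pos":[4.4,7.3,0],"delta_rot":[0,0,0],"claw":0},{"delta_pos":[4.7,7.2,0],"delta_rot":[0,0,0],"claw":0},{"delta_pos":[5.1,7,0],"delta_rot":[0,0,0],"claw":0},{"delta_pos":[5.4,6.7,0],"delta_rot":[0,0,0],"claw":0},{"delta_pos":[5.6,6.5,0],"delta_rot":[0,0,0],"claw":0},{"delta_pos":[5.9,6.3,0],"delta_rot":[0,0,0],"claw":0},{"delta_pos":[6.2,6,0],"delta_rot":[0,0,0],"claw":0}]'
python3 -m creep '[{"delta_pos":[6.5,5.7,0],"delta_rot":[0,0,0],"claw":0},{"delta_pos":[6.7,5.4,0],"delta_rot":[0,0,0],"claw":0},{"delta_pos":[6.9,5.2,0],"delta_rot":[0,0,0],"claw":0},{"delta_pos":[3.5,2.4,0],"delta_rot":[0,0,0],"claw":0},{"delta_pos":[3.6,2.4,0],"delta_rot":[0,0,0],"claw":0},{"delta_pos":[0,0,0],"delta_rot":[0,0,0],"claw":0},{"delta_pos":[0,0,0],"delta_rot":[0,0,0],"claw":0},{"delta_pos":[0,0,0],"delta_rot":[0,0,0],"claw":0},{"delta_pos":[0,0,0],"delta_rot":[0,0,0],"claw":0},{"delta_pos":[0,0,0],"delta_rot":[0,0,0],"claw":0}]'
```

```text
clock: 6.45
position: [453.6, 128.7, 72.5]
orientation: [0.0, 1.0, -0.031, -0.0]
force: [-2.0, -3.0, 0.7]
width: 0.009
grip_force: 1.3
clock: 7.7
position: [502.4, 198.7, 72.5]
orientation: [0.0, 1.0, -0.031, -0.0]
force: [-2.2, -1.7, 0.2]
width: 0.005
grip_force: 1.2
clock: 8.95
position: [529.3, 219.3, 72.6]
orientation: [0.0, 1.0, -0.031, 0.0]
force: [0.3, 0.5, 0.3]
width: 0.006
grip_force: 0.0
```

```bash
python3 -m creep '[{"delta_pos":[3,1,0],"delta_rot":[0,0,0],"claw":0},{"delta_pos":[3,1,0],"delta_rot":[0,0,0],"claw":0},{"delta_pos":[2,0,0],"delta_rot":[0,0,0],"claw":0},{"delta_pos":[1,0,0],"delta_rot":[0,0,0],"claw":0},{"delta_pos":[1,0,0],"delta_rot":[0,0,0],"claw":0},{"delta_pos":[1,0,0],"delta_rot":[0,0,0],"claw":0},{"delta_pos":[0,0,0],"delta_rot":[0,0,0],"claw":0},{"delta_pos":[0,0,0],"delta_rot":[0,0,0],"claw":0},{"delta_pos":[0,0,0],"delta_rot":[0,0,0],"claw":0},{"delta_pos":[0,0,0],"delta_rot":[0,0,0],"claw":0}]'
python3 - <<'E'
from h import *
s=ctrl.state();print(s["position"],s["force"])
E
```

```text
clock: 10.2
position: [539.1, 222.5, 72.6]
orientation: [-0.0, 1.0, -0.03, -0.001]
force: [-5.2, 2.4, 3.2]
width: 0.01
grip_force: 2.8
[539.13941297 222.48933311  72.55244254] [-5.24395697  2.41944406  3.20589142]
```

```bash
python3 -m creep '[{"delta_pos":[-15,0,0],"delta_rot":[0,0,0],"claw":0},{"delta_pos":[-15,0,10],"delta_rot":[0,0,0],"claw":0},{"delta_pos":[0,0,30],"delta_rot":[0,0,0],"claw":20},{"delta_pos":[0,0,40],"delta_rot":[0,0,0],"claw":40},{"delta_pos":[0,0,40],"delta_rot":[0,0,0],"claw":60},{"delta_pos":[0,-30,30],"delta_rot":[0,0,-0.06],"claw":60},{"delta_pos":[0,-55,0],"delta_rot":[0,0,-0.06],"claw":60},{"delta_pos":[0,-55,0],"delta_rot":[0,0,-0.06],"claw":60},{"delta_pos":[0,-55,0],"delta_rot":[0,0,-0.06],"claw":60},{"delta_pos":[0,-55,0],"delta_rot":[0,0,-0.06],"claw":60}]'
python3 -m creep '[{"delta_pos":[5,-55,0],"delta_rot":[0,0,-0.05],"claw":60},{"delta_pos":[5,-55,0],"delta_rot":[0,0,0],"claw":60},{"delta_pos":[5,-40,0],"delta_rot":[0,0,0],"claw":60},{"delta_pos":[5,-20,0],"delta_rot":[0,0,0],"claw":60},{"delta_pos":[5,0,0],"delta_rot":[0,0,0],"claw":60},{"delta_pos":[0,0,0],"delta_rot":[0,0,0],"claw":60},{"delta_pos":[0,0,0],"delta_rot":[0,0,0],"claw":60},{"delta_pos":[0,0,0],"delta_rot":[0,0,0],"claw":60},{"delta_pos":[0,0,0],"delta_rot":[0,0,0],"claw":60},{"delta_pos":[0,0,0],"delta_rot":[0,0,0],"claw":60}]'
python3 - <<'E'
from h import *
np.set_printoptions(precision=1,suppress=True)
s=ctrl.state();print(s["position"],R.from_quat(s["orientation"][[1,2,3,0]]).as_matrix()[:,1],s["joint_pos"])
p,d,K=snap("wrist");np.savez("w1.npz",p=p,d=d,**K);print(K)
pt_,dt,Kt=snap("top");np.savez("top3.npz",p=pt_,d=dt,**Kt)
a=cv2.resize(p[...,::-1],(512,384));b=cv2.resize(pt_[130:230,150:270,::-1],(288,240));b=cv2.copyMakeBorder(b,0,144,0,0,cv2.BORDER_CONSTANT)
cv2.imwrite("pics/w1.png",np.hstack([a,b]))
W=cloud(dt,Kt);w=W[150:215,160:268];w=w[(w[...,2]>88)&(w[...,2]<104)];
r=cv2.minAreaRect(w[:,:2].astype(np.float32));print(r,cv2.boxPoints(r))
E
```

```text
clock: 11.45
position: [509.5, -30.4, 222.7]
orientation: [0.0, 0.984, -0.181, 0.0]
force: [0.8, 0.7, 0.7]
width: 0.683
grip_force: 0.0
clock: 12.7
position: [535.3, -198.6, 222.6]
orientation: [0.0, 0.979, -0.204, 0.0]
force: [0.1, 0.6, -0.5]
width: 0.688
grip_force: 0.0
[ 535.3 -198.6  222.6] [-0.4 -0.9  0. ] [ 0.6  0.2 -0.3  1.6  0.1  1.3 -1.8]
{'intrinsics': array([[330.8,   0. , 248.4],
       [  0. , 330.8, 189.3],
       [  0. ,   0. ,   1. ]]), 'origin': array([ 601.9, -228.1,  384.6]), 'rotation': array([[-0.4,  0.9,  0.2],
       [-0.9, -0.4, -0.1],
       [-0. , -0.3,  1. ]])}
((618.2830200195312, 198.25888061523438), (247.38304138183594, 141.50521850585938), 85.10929870605469) [[537.2  81. ]
 [678.2  69. ]
 [699.3 315.5]
 [558.3 327.5]]
```

View pics/w1.png

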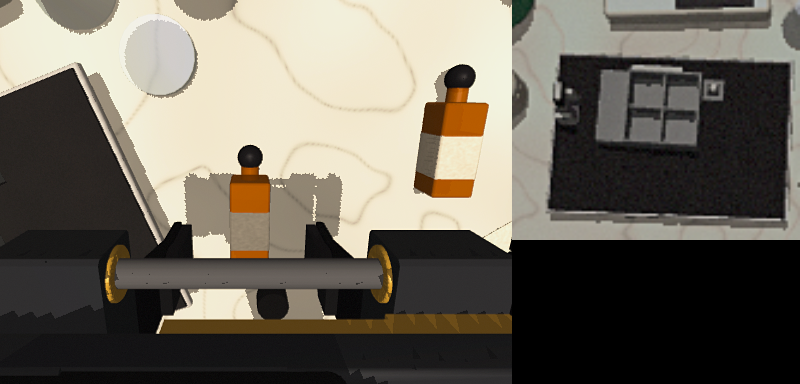

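The carrier lies along the stop block, with its ledge on the clamp side. In the wrist picture, bottle 1's ball is at (250,156), with its body straight below it and square to the fingers. The second amber bottle's ball is at (460,77).

```bash
cat >> h.py <<'E'
def plane(K,u,v,z):
    I=np.array(K["intrinsics"]);c=np.array([(u-I[0,2])/I[0,0],-(v-I[1,2])/I[1,1],-1]);r=np.array(K["rotation"])@c
    return np.array(K["origin"])+r*(z-K["origin"][2])/r[2]
E
python3 - <<'E'
from h import *
np.set_printoptions(precision=2,suppress=True)
f=np.load("w1.npz");K={k:f[k] for k in("intrinsics","origin","rotation")}
for n,(u,v,z) in dict(ball1=(250,156,22),sh=(250,178,44),base=(249.5,258,44),ball2=(460,77,22),b2l=(417,103,44),b2r=(488,103,44),bbl=(416,194,44),bbr=(471,196,44)).items(): print(n,plane(K,u,v,z))
W=cloud(f["d"],K)
print("ball1 top pt",W[156,250],"body",W[195,250])
w=W[150:258,225:275];q=w[(w[...,2]>38)&(w[...,2]<50)];r=cv2.minAreaRect(q[:,:2].astype(np.float32));print(r)
f=np.load("top3.npz");K={k:f[k] for k in("intrinsics","origin","rotation")};W=cloud(f["d"],K)
w=W[150:193,188:236];q=w[(w[...,2]>88)&(w[...,2]<116)];r=cv2.minAreaRect(q[:,:2].astype(np.float32));print(r,cv2.boxPoints(r))
a=-.061;Rz=np.array([[np.cos(a),-np.sin(a)],[np.sin(a),np.cos(a)]]);pin=np.array([647.6,52.8])
for c in[(-15,51),(-77,51),(-15,113),(-77,113),(-46,255)]:print(c,pin+Rz@c)
E
```

```text
ball1 [ 542.75 -204.13   22.  ]
sh [ 524.75 -196.18   44.  ]
base [ 439.22 -158.32   44.  ]
ball2 [ 531.4  -437.27   22.  ]
b2l [ 528.62 -379.38   44.  ]
b2r [ 500.29 -444.21   44.  ]
bbl [ 437.14 -352.5    44.  ]
bbr [ 411.27 -406.1    44.  ]
ball1 top pt [ 545.05 -205.06   36.1 ] body [ 507.46 -188.66   43.84]
((479.2821960449219, -176.09988403320312), (43.80241775512695, 89.30435943603516), 65.49217987060547)
((614.7916259765625, 160.78744506835938), (172.9135284423828, 142.20388793945312), 85.93224334716797) [[537.74  79.59]
 [679.58  69.5 ]
 [691.85 241.98]
 [550.   252.07]]
(-15, 51) [635.74 104.62]
(-77, 51) [573.85 108.4 ]
(-15, 113) [639.52 166.5 ]
(-77, 113) [577.63 170.28]
(-46, 255) [617.23 310.13]
```

```bash
python3 -m creep '[{"delta_pos":[4,-3,-20],"delta_rot":[0,0,-0.016],"claw":60},{"delta_pos":[4,-2.5,-40],"delta_rot":[0,0,0],"claw":60},{"delta_pos":[0,0,-40],"delta_rot":[0,0,0],"claw":60},{"delta_pos":[0,0,-40],"delta_rot":[0,0,0],"claw":60},{"delta_pos":[0,0,-35],"delta_rot":[0,0,0],"claw":60},{"delta_pos":[0,0,-25],"delta_rot":[0,0,0],"claw":60},{"delta_pos":[0,0,-12],"delta_rot":[0,0,0],"claw":60},{"delta_pos":[0,0,-5.5],"delta_rot":[0,0,0],"claw":60},{"delta_pos":[0,0,0],"delta_rot":[0,0,0],"claw":60},{"delta_pos":[0,0,0],"delta_rot":[0,0,0],"claw":60}]' 6
python3 -m creep '[{"delta_pos":[0,0,0],"delta_rot":[0,0,0],"claw":40},{"delta_pos":[0,0,0],"delta_rot":[0,0,0],"claw":20},{"delta_pos":[0,0,0],"delta_rot":[0,0,0],"claw":20},{"delta_pos":[0,0,0],"delta_rot":[0,0,0],"claw":20},{"delta_pos":[0,0,0],"delta_rot":[0,0,0],"claw":20},{"delta_pos":[0,0,0],"delta_rot":[0,0,0],"claw":20},{"delta_pos":[0,0,0],"delta_rot":[0,0,0],"claw":20},{"delta_pos":[0,0,0],"delta_rot":[0,0,0],"claw":20},{"delta_pos":[0,0,0],"delta_rot":[0,0,0],"claw":20},{"delta_pos":[0,0,0],"delta_rot":[0,0,0],"claw":20}]' 6
```

```text
clock: 14.05
position: [543.9, -204.4, 6.0]
orientation: [0.0, 0.977, -0.212, 0.001]
force: [-1.0, 0.8, 0.2]
width: 0.685
grip_force: 0.0
clock: 15.3
position: [543.3, -204.2, 5.1]
orientation: [0.0, 0.977, -0.212, 0.0]
force: [0.4, -0.1, 0.4]
width: 0.313
grip_force: 6.0
```

```bash
python3 -m creep '[{"delta_pos":[0,0,8],"delta_rot":[0,0,0],"claw":20},{"delta_pos":[0,0,12],"delta_rot":[0,0,0],"claw":20},{"delta_pos":[0,0,15],"delta_rot":[0,0,0],"claw":20},{"delta_pos":[0,0,15],"delta_rot":[0,0,0],"claw":20},{"delta_pos":[0,0,15],"delta_rot":[0,0,0],"claw":20},{"delta_pos":[0,0,15],"delta_rot":[0,0,0],"claw":20},{"delta_pos":[0,0,15],"delta_rot":[0,0,0],"claw":20},{"delta_pos":[0,0,15],"delta_rot":[0,0,0],"claw":20},{"delta_pos":[0,0,15],"delta_rot":[0,0,0],"claw":20},{"delta_pos":[0,0,15],"delta_rot":[0,0,0],"claw":20}]'
python3 -m creep '[{"delta_pos":[0,0,20],"delta_rot":[0,0,0],"claw":20},{"delta_pos":[0,0,20],"delta_rot":[0,0,0],"claw":20},{"delta_pos":[0,0,20],"delta_rot":[0,0,0],"claw":20},{"delta_pos":[0,0,20],"delta_rot":[0,0,0],"claw":20},{"delta_pos":[0,0,20],"delta_rot":[0,0,0],"claw":20},{"delta_pos":[0,0,10],"delta_rot":[0,0,0],"claw":20},{"delta_pos":[0,0,0],"delta_rot":[0,0,0],"claw":20},{"delta_pos":[0,0,0],"delta_rot":[0,0,0],"claw":20},{"delta_pos":[0,0,0],"delta_rot":[0,0,0],"claw":20},{"delta_pos":[0,0,0],"delta_rot":[0,0,0],"claw":20}]'
python3 - <<'E'
from h import *
a,_,_=snap("scene");b,_,_=snap("wrist")
cv2.imwrite("pics/l1.png",np.hstack([cv2.resize(a[60:300,60:360,::-1],(450,360)),cv2.resize(b[40:340,100:400,::-1],(350,360))]))
E
```

```text
clock: 16.55
position: [543.3, -204.2, 146.1]
orientation: [0.0, 0.977, -0.212, 0.0]
force: [1.3, -0.3, -0.6]
width: 0.312
grip_force: 6.0
clock: 17.8
position: [543.1, -204.2, 254.6]
orientation: [-0.0, 0.977, -0.212, -0.0]
force: [0.3, 0.4, -2.1]
width: 0.316
grip_force: 6.0
```

View pics/l1.png

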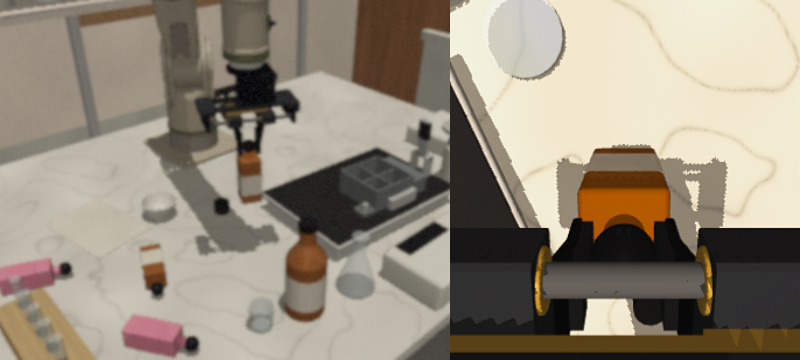

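```bash
python3 - <<'E'
from h import *
np.set_printoptions(precision=2,suppress=True)
f=np.load("top3.npz");K={k:f[k] for k in("intrinsics","origin","rotation")};W=cloud(f["d"],K)
w=W[145:195,185:240]
q=w[(w[...,2]>98)&(w[...,2]<120)];r=cv2.minAreaRect(q[:,:2].astype(np.float32));print(len(q),r,cv2.boxPoints(r))
q=w[(w[...,2]>90)&(w[...,2]<99)&(w[...,1]>200)];r=cv2.minAreaRect(q[:,:2].astype(np.float32));print("ledge",len(q),r,cv2.boxPoints(r))
p=f["p"];cv2.imwrite("pics/car.png",cv2.resize(p[145:200,165:245,::-1],None,fx=8,fy=8,interpolation=cv2.INTER_CUBIC))
a=-.061;Rz=np.array([[np.cos(a),-np.sin(a)],[np.sin(a),np.cos(a)]]);pin=np.array([647.6,52.8])
for n,c,z in[("corner near right",(-110,18),110),("near left",(-110,196),95),("centre",(-46,82),110),("far left",(18,196),95),("pin",(0,0),76),("stopL",(20,145),80),("stopR",(20,55),80),("hinge",(-46,255),104)]:
    u,v=proj(K,[*(pin+Rz@c),z]);print(n,round((u+.36-165)*8+3.5-2.9),round((v+.36-145)*8+3.5-2.9))
f=np.load("w1.npz")
E
```

```text
310 ((608.9119262695312, 162.5633544921875), (175.62220764160156, 130.22207641601562), 85.93224334716797) [[537.74  79.59]
 [667.63  70.35]
 [680.09 245.53]
 [550.19 254.77]]
ledge 222 ((614.4068603515625, 226.364501953125), (54.336647033691406, 128.9947052001953), 85.13688659667969) [[547.84 204.76]
 [676.37 193.83]
 [680.98 247.97]
 [552.44 258.9 ]]
corner near right 502 363
near left 162 356
centre 385 237
far left 179 116
pin 553 171
stopL 280 123
stopR 450 129
hinge 55 227
```

View pics/car.png

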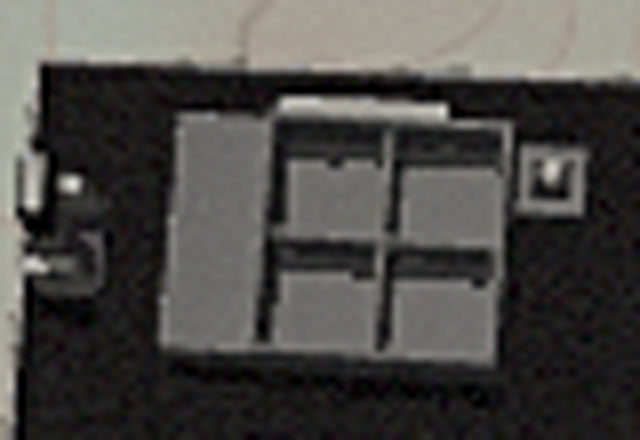

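Carrier pose agrees with the model to about 2 mm. I'm carrying bottle 1 over the far right cell.

```bash
python3 -m creep '[{"delta_pos":[4,14,0],"delta_rot":[0,0,0.04],"claw":20},{"delta_pos":[8,28,0],"delta_rot":[0,0,0.04],"claw":20},{"delta_pos":[11,36,0],"delta_rot":[0,0,0.04],"claw":20},{"delta_pos":[12,40,0],"delta_rot":[0,0,0.04],"claw":20},{"delta_pos":[12,40,0],"delta_rot":[0,0,0.04],"claw":20},{"delta_pos":[12,40,0],"delta_rot":[0,0,0.04],"claw":20},{"delta_pos":[12,40,0],"delta_rot":[0,0,0.04],"claw":20},{"delta_pos":[10,35,0],"delta_rot":[0,0,0.04],"claw":20},{"delta_pos":[7.5,24,0],"delta_rot":[0,0,0.046],"claw":20},{"delta_pos":[4,12,0],"delta_rot":[0,0,0],"claw":20}]'
python3 -m creep '[{"delta_pos":[0,0,0],"delta_rot":[0,0,0],"claw":20},{"delta_pos":[0,0,0],"delta_rot":[0,0,0],"claw":20},{"delta_pos":[0,0,0],"delta_rot":[0,0,0],"claw":20},{"delta_pos":[0,0,0],"delta_rot":[0,0,0],"claw":20},{"delta_pos":[0,0,0],"delta_rot":[0,0,0],"claw":20},{"delta_pos":[0,0,0],"delta_rot":[0,0,0],"claw":20},{"delta_pos":[0,0,0],"delta_rot":[0,0,0],"claw":20},{"delta_pos":[0,0,0],"delta_rot":[0,0,0],"claw":20},{"delta_pos":[0,0,0],"delta_rot":[0,0,0],"claw":20},{"delta_pos":[0,0,0],"delta_rot":[0,0,0],"claw":20}]'
python3 - <<'E'
from h import *
np.set_printoptions(precision=2,suppress=True)
s=ctrl.state();print(s["position"],s["force"])
b,d,K=snap("wrist");np.savez("w2.npz",p=b,d=d,**K);a,ds,Ks=snap("scene");np.savez("s2.npz",p=a,d=ds,**Ks)
W=cloud(d,K)
for v in range(150,300,12): print(v,b[v,250],W[v,250])
cv2.imwrite("pics/w2.png",np.hstack([cv2.resize(b[...,::-1],(480,360)),cv2.resize(a[120:240,200:320,::-1],(320,360),interpolation=cv2.INTER_CUBIC)]))
E
```

```text
clock: 19.15
position: [635.7, 107.3, 255.0]
orientation: [-0.0, 1.0, -0.029, -0.0]
force: [-0.7, -0.1, -2.0]
width: 0.312
grip_force: 6.0
clock: 20.4
position: [635.8, 104.8, 255.1]
orientation: [0.0, 1.0, -0.031, 0.0]
force: [-0.1, 0.1, -2.0]
width: 0.316
grip_force: 6.0
[635.79 104.81 255.09] [-0.06  0.09 -2.04]
150 [150 144 134] [651.3  102.31  54.06]
162 [143 137 126] [637.8  103.13  53.62]
174 [123 112  93] [654.45 102.7  184.4 ]
186 [94 49 10] [655.06 102.82 219.72]
198 [142  69   0] [654.64 102.95 243.37]
210 [183  91   0] [648.46 103.33 245.62]
222 [106  51   0] [643.71 103.65 251.39]
234 [22 20 19] [647.27 103.54 275.63]
246 [17 14 15] [643.68 103.78 280.77]
258 [35 32 32] [667.16 102.6  337.47]
270 [99 92 87] [665.79 102.7  341.34]
282 [102  96  90] [663.27 102.86 342.86]
294 [21 20 17] [467.41 113.47  49.42]
```

View pics/w2.png

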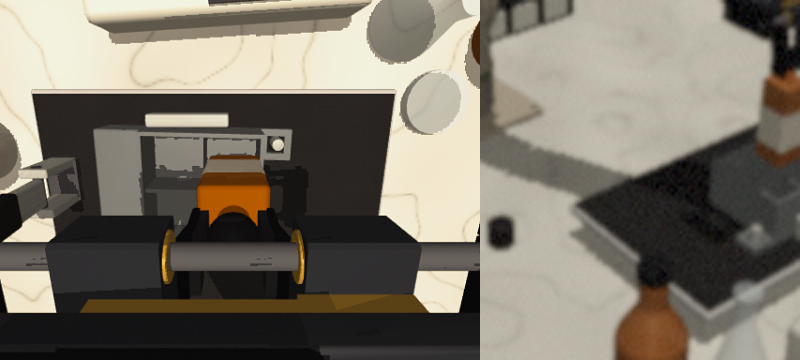

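Bottle hangs vertical: the front face is at x≈655 from z 184 to 243. I'm lowering it now.

```bash
python3 -m creep '[{"delta_pos":[1,0,-8],"delta_rot":[0,0,0],"claw":20},{"delta_pos":[0.5,0,-14],"delta_rot":[0,0,0],"claw":20},{"delta_pos":[0,0,-10],"delta_rot":[0,0,0],"claw":20},{"delta_pos":[0,0,-10],"delta_rot":[0,0,0],"claw":20},{"delta_pos":[0,0,-10],"delta_rot":[0,0,0],"claw":20},{"delta_pos":[0,0,-10],"delta_rot":[0,0,0],"claw":20},{"delta_pos":[0,0,-10],"delta_rot":[0,0,0],"claw":20},{"delta_pos":[0,0,-8],"delta_rot":[0,0,0],"claw":20},{"delta_pos":[0,0,-4],"delta_rot":[0,0,0],"claw":20},{"delta_pos":[0,0,0],"delta_rot":[0,0,0],"claw":20}]'
python3 -m creep '[{"delta_pos":[0,0,-1.5],"delta_rot":[0,0,0],"claw":20},{"delta_pos":[0,0,-1],"delta_rot":[0,0,0],"claw":20},{"delta_pos":[0,0,-1],"delta_rot":[0,0,0],"claw":20},{"delta_pos":[0,0,-1],"delta_rot":[0,0,0],"claw":20},{"delta_pos":[0,0,0],"delta_rot":[0,0,0],"claw":20},{"delta_pos":[0,0,0],"delta_rot":[0,0,0],"claw":20},{"delta_pos":[0,0,0],"delta_rot":[0,0,0],"claw":20},{"delta_pos":[0,0,0],"delta_rot":[0,0,0],"claw":20},{"delta_pos":[0,0,0],"delta_rot":[0,0,0],"claw":20},{"delta_pos":[0,0,0],"delta_rot":[0,0,0],"claw":20}]'
```

```text
clock: 21.75
position: [637.2, 104.8, 170.9]
orientation: [0.0, 1.0, -0.031, -0.0]
force: [0.1, -0.2, -2.1]
width: 0.311
grip_force: 6.0
clock: 23.0
position: [637.3, 104.8, 166.6]
orientation: [0.0, 1.0, -0.031, -0.0]
force: [0.3, -1.2, -2.0]
width: 0.314
grip_force: 6.0
```

```bash
python3 -m creep '[{"delta_pos":[0,0,-1],"delta_rot":[0,0,0],"claw":20},{"delta_pos":[0,0,-1],"delta_rot":[0,0,0],"claw":20},{"delta_pos":[0,0,-1],"delta_rot":[0,0,0],"claw":20},{"delta_pos":[0,0,0],"delta_rot":[0,0,0],"claw":20},{"delta_pos":[0,0,0],"delta_rot":[0,0,0],"claw":20},{"delta_pos":[0,0,0],"delta_rot":[0,0,0],"claw":20},{"delta_pos":[0,0,0],"delta_rot":[0,0,0],"claw":20},{"delta_pos":[0,0,0],"delta_rot":[0,0,0],"claw":20},{"delta_pos":[0,0,0],"delta_rot":[0,0,0],"claw":20},{"delta_pos":[0,0,0],"delta_rot":[0,0,0],"claw":20}]'
```

```text
clock: 24.25
position: [637.3, 104.8, 163.6]
orientation: [0.0, 1.0, -0.031, 0.0]
force: [0.6, -0.3, -2.1]
width: 0.313
grip_force: 6.0
```

```bash
python3 -m creep '[{"delta_pos":[0,0,-1],"delta_rot":[0,0,0],"claw":20},{"delta_pos":[0,0,-1],"delta_rot":[0,0,0],"claw":20},{"delta_pos":[0,0,0],"delta_rot":[0,0,0],"claw":20},{"delta_pos":[0,0,0],"delta_rot":[0,0,0],"claw":20},{"delta_pos":[0,0,0],"delta_rot":[0,0,0],"claw":20},{"delta_pos":[0,0,0],"delta_rot":[0,0,0],"claw":20},{"delta_pos":[0,0,0],"delta_rot":[0,0,0],"claw":20},{"delta_pos":[0,0,0],"delta_rot":[0,0,0],"claw":20},{"delta_pos":[0,0,0],"delta_rot":[0,0,0],"claw":20},{"delta_pos":[0,0,0],"delta_rot":[0,0,0],"claw":20}]'
```

```text
clock: 25.5
position: [638.0, 104.8, 163.0]
orientation: [-0.0, 1.0, -0.031, 0.001]
force: [-1.0, -0.7, 6.2]
width: 0.313
grip_force: 6.0
```

```bash
python3 -m creep '[{"delta_pos":[0,0,0],"delta_rot":[0,0,0],"claw":46},{"delta_pos":[0,0,0],"delta_rot":[0,0,0],"claw":46},{"delta_pos":[0,0,0],"delta_rot":[0,0,0],"claw":46},{"delta_pos":[0,0,0],"delta_rot":[0,0,0],"claw":46},{"delta_pos":[0,0,10],"delta_rot":[0,0,0],"claw":46},{"delta_pos":[0,0,20],"delta_rot":[0,0,0],"claw":46},{"delta_pos":[0,0,30],"delta_rot":[0,0,0],"claw":46},{"delta_pos":[-11,-45,30],"delta_rot":[0,0,-0.05],"claw":60},{"delta_pos":[-11,-55,0],"delta_rot":[0,0,-0.05],"claw":60},{"delta_pos":[-12,-55,0],"delta_rot":[0,0,-0.05],"claw":60}]'
python3 -m creep '[{"delta_pos":[-12,-55,0],"delta_rot":[0,0,-0.05],"claw":60},{"delta_pos":[-12,-55,0],"delta_rot":[0,0,-0.05],"claw":60},{"delta_pos":[-12,-55,0],"delta_rot":[0,0,-0.05],"claw":60},{"delta_pos":[-11,-55,0],"delta_rot":[0,0,-0.05],"claw":60},{"delta_pos":[-12,-55,-10],"delta_rot":[0,0,-0.02],"claw":60},{"delta_pos":[-12,-55,-10],"delta_rot":[0,0,0],"claw":60},{"delta_pos":[-8,-45,-10],"delta_rot":[0,0,0],"claw":60},{"delta_pos":[0,-7,0],"delta_rot":[0,0,0],"claw":60},{"delta_pos":[0,0,0],"delta_rot":[0,0,0],"claw":60},{"delta_pos":[0,0,0],"delta_rot":[0,0,0],"claw":60}]'
python3 - <<'E'
from h import *
np.set_printoptions(precision=2,suppress=True)
s=ctrl.state();print(s["position"],s["orientation"])
p,d,K=snap("wrist");np.savez("w3.npz",p=p,d=d,**K)
a,dt,Kt=snap("top");np.savez("top4.npz",p=a,d=dt,**Kt)
W=cloud(d,K);w=W[130:262,210:290];q=w[(w[...,2]>39)&(w[...,2]<49)];print(len(q),cv2.minAreaRect(q[:,:2].astype(np.float32)))
cv2.imwrite("pics/w3.png",np.hstack([cv2.resize(p[...,::-1],(480,360)),cv2.resize(a[135:225,155:235,::-1],(320,360),interpolation=cv2.INTER_CUBIC)]))
E
```

```text
clock: 26.75
position: [603.3, -51.6, 253.9]
orientation: [0.0, 0.994, -0.106, 0.001]
force: [0.8, 0.8, -0.3]
width: 0.678
grip_force: 0.0
clock: 28.0
position: [525.5, -430.5, 222.7]
orientation: [-0.0, 0.977, -0.213, 0.001]
force: [0.0, 0.7, 0.3]
width: 0.692
grip_force: 0.0
[ 525.52 -430.52  222.72] [-0.    0.98 -0.21  0.  ]
2952 ((469.4922790527344, -409.53955078125), (44.56650161743164, 87.07125091552734), 65.55137634277344)
```

View pics/w3.png

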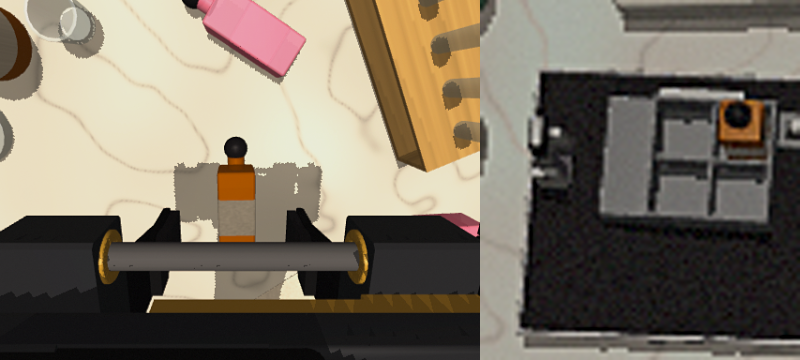

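```bash
python3 - <<'E'
from h import *
np.set_printoptions(precision=2,suppress=True)
f=np.load("w3.npz");K={k:f[k] for k in("intrinsics","origin","rotation")}
print(plane(K,251.5,157.8,22)); p=f["p"].astype(int)
m=(p[135:172,230:275].sum(-1)<90);v,u=np.nonzero(m);print(u.mean()+230,v.mean()+135)
print(plane(K,251.5,178,44),plane(K,252,257,44))
E
```

```text
[ 530.67 -436.85   22.  ]
250.7962962962963 157.015873015873
[ 514.64 -429.36   44.  ] [ 430.46 -391.66   44.  ]
```

```bash
python3 -m creep '[{"delta_pos":[3,-3,-20],"delta_rot":[0,0,0],"claw":60},{"delta_pos":[3,-3.2,-40],"delta_rot":[0,0,0],"claw":60},{"delta_pos":[0,0,-40],"delta_rot":[0,0,0],"claw":60},{"delta_pos":[0,0,-40],"delta_rot":[0,0,0],"claw":60},{"delta_pos":[0,0,-35],"delta_rot":[0,0,0],"claw":60},{"delta_pos":[0,0,-25],"delta_rot":[0,0,0],"claw":60},{"delta_pos":[0,0,-12],"delta_rot":[0,0,0],"claw":60},{"delta_pos":[0,0,-5.5],"delta_rot":[0,0,0],"claw":60},{"delta_pos":[0,0,0],"delta_rot":[0,0,0],"claw":60},{"delta_pos":[0,0,0],"delta_rot":[0,0,0],"claw":60}]' 6
python3 -m creep '[{"delta_pos":[0,0,0],"delta_rot":[0,0,0],"claw":40},{"delta_pos":[0,0,0],"delta_rot":[0,0,0],"claw":20},{"delta_pos":[0,0,0],"delta_rot":[0,0,0],"claw":20},{"delta_pos":[0,0,0],"delta_rot":[0,0,0],"claw":20},{"delta_pos":[0,0,0],"delta_rot":[0,0,0],"claw":20},{"delta_pos":[0,0,0],"delta_rot":[0,0,0],"claw":20},{"delta_pos":[0,0,0],"delta_rot":[0,0,0],"claw":20},{"delta_pos":[0,0,0],"delta_rot":[0,0,0],"claw":20},{"delta_pos":[0,0,0],"delta_rot":[0,0,0],"claw":20},{"delta_pos":[0,0,0],"delta_rot":[0,0,0],"claw":20}]' 6
```

```text
clock: 29.35
position: [530.8, -438.8, 5.1]
orientation: [0.0, 0.977, -0.214, 0.001]
force: [0.0, -0.7, 0.4]
width: 0.686
grip_force: 0.0
clock: 30.6
position: [530.4, -438.4, 4.1]
orientation: [0.0, 0.977, -0.214, 0.0]
force: [0.4, 0.7, 0.7]
width: 0.312
grip_force: 6.0
```

```bash
python3 -m creep '[{"delta_pos":[0,0,8],"delta_rot":[0,0,0],"claw":20},{"delta_pos":[0,0,12],"delta_rot":[0,0,0],"claw":20},{"delta_pos":[0,0,15],"delta_rot":[0,0,0],"claw":20},{"delta_pos":[0,0,15],"delta_rot":[0,0,0],"claw":20},{"delta_pos":[0,0,15],"delta_rot":[0,0,0],"claw":20},{"delta_pos":[0,0,15],"delta_rot":[0,0,0],"claw":20},{"delta_pos":[0,0,15],"delta_rot":[0,0,0],"claw":20},{"delta_pos":[0,0,15],"delta_rot":[0,0,0],"claw":20},{"delta_pos":[0,0,15],"delta_rot":[0,0,0],"claw":20},{"delta_pos":[0,0,15],"delta_rot":[0,0,0],"claw":20}]'
python3 -m creep '[{"delta_pos":[0,0,20],"delta_rot":[0,0,0],"claw":20},{"delta_pos":[0,0,20],"delta_rot":[0,0,0],"claw":20},{"delta_pos":[0,0,20],"delta_rot":[0,0,0],"claw":20},{"delta_pos":[0,0,20],"delta_rot":[0,0,0],"claw":20},{"delta_pos":[0,0,20],"delta_rot":[0,0,0],"claw":20},{"delta_pos":[0,0,10],"delta_rot":[0,0,0],"claw":20},{"delta_pos":[0,0,0],"delta_rot":[0,0,0],"claw":20},{"delta_pos":[0,0,0],"delta_rot":[0,0,0],"claw":20},{"delta_pos":[0,0,0],"delta_rot":[0,0,0],"claw":20},{"delta_pos":[0,0,0],"delta_rot":[0,0,0],"claw":20}]'
python3 -m creep '[{"delta_pos":[0,14,0],"delta_rot":[0,0,0.02],"claw":20},{"delta_pos":[0,26,0],"delta_rot":[0,0,0.02],"claw":20},{"delta_pos":[3,33,0],"delta_rot":[0,0,0.02],"claw":20},{"delta_pos":[3,33,0],"delta_rot":[0,0,0.02],"claw":20},{"delta_pos":[3,33,0],"delta_rot":[0,0,0.02],"claw":20},{"delta_pos":[3,33,0],"delta_rot":[0,0,0.02],"claw":20},{"delta_pos":[3,33,0],"delta_rot":[0,0,0.02],"claw":20},{"delta_pos":[3,33,0],"delta_rot":[0,0,0.02],"claw":20},{"delta_pos":[3,33,0],"delta_rot":[0,0,0.02],"claw":20},{"delta_pos":[3,33,0],"delta_rot":[0,0,0.02],"claw":20}]'
python3 -m creep '[{"delta_pos":[3,33,0],"delta_rot":[0,0,0.02],"claw":20},{"delta_pos":[3,33,0],"delta_rot":[0,0,0.02],"claw":20},{"delta_pos":[3,33,0],"delta_rot":[0,0,0.02],"claw":20},{"delta_pos":[0,33,0],"delta_rot":[0,0,0.02],"claw":20},{"delta_pos":[0,33,0],"delta_rot":[0,0,0.02],"claw":20},{"delta_pos":[0,33,0],"delta_rot":[0,0,0.02],"claw":20},{"delta_pos":[0,33,0],"delta_rot":[0,0,0.02],"claw":20},{"delta_pos":[0,33,0],"delta_rot":[0,0,0.02],"claw":20},{"delta_pos":[0,24,0],"delta_rot":[0,0,0.01],"claw":20},{"delta_pos":[0,12,0],"delta_rot":[0,0,0],"claw":20}]'
python3 - <<'E'
from h import *
np.set_printoptions(precision=2,suppress=True)
s=ctrl.state();print(s["position"],s["force"],s["orientation"])
E
```

```text
clock: 31.85
position: [530.3, -438.4, 145.1]
orientation: [0.0, 0.977, -0.214, 0.0]
force: [0.9, -1.7, -3.0]
width: 0.31
grip_force: 6.0
clock: 33.1
position: [530.2, -438.3, 253.6]
orientation: [-0.0, 0.977, -0.214, -0.0]
force: [0.2, 0.9, -1.6]
width: 0.315
grip_force: 6.0
clock: 34.35
position: [554.4, -132.2, 254.1]
orientation: [0.0, 0.993, -0.115, 0.0]
force: [0.7, 0.2, -2.2]
width: 0.31
grip_force: 6.0
clock: 35.6
position: [562.9, 167.3, 254.0]
orientation: [-0.0, 1.0, -0.03, -0.0]
force: [-0.7, -0.4, -1.6]
width: 0.309
grip_force: 6.0
[562.93 167.28 254.01] [-0.69 -0.4  -1.6 ] [-0.    1.   -0.03 -0.  ]
```

```bash
python3 -m creep '[{"delta_pos":[4,0.5,0],"delta_rot":[0,0,0],"claw":20},{"delta_pos":[5,0,0],"delta_rot":[0,0,0],"claw":20},{"delta_pos":[4,0,0],"delta_rot":[0,0,0],"claw":20},{"delta_pos":[3,0,0],"delta_rot":[0,0,0],"claw":20},{"delta_pos":[0,0,0],"delta_rot":[0,0,0],"claw":20},{"delta_pos":[0,0,0],"delta_rot":[0,0,0],"claw":20},{"delta_pos":[0,0,0],"delta_rot":[0,0,0],"claw":20},{"delta_pos":[0,0,0],"delta_rot":[0,0,0],"claw":20},{"delta_pos":[0,0,0],"delta_rot":[0,0,0],"claw":20},{"delta_pos":[0,0,0],"delta_rot":[0,0,0],"claw":20}]'
python3 - <<'E'
from h import *
np.set_printoptions(precision=2,suppress=True)
s=ctrl.state();print(s["position"],s["force"])
b,d,K=snap("wrist");np.savez("w4.npz",p=b,d=d,**K)
W=cloud(d,K)
for v in range(160,250,8): print(v,b[v,250],W[v,250])
w=W[...,:];m=(b[...,0].astype(int)-b[...,2]>60)&(w[...,2]>238);m[:,:200]=0;m[:,300:]=0
q=w[m];print(q.min(0),q.max(0),len(q))
cv2.imwrite("pics/w4.png",cv2.resize(b[...,::-1],(640,480)))
E
```

```text
clock: 36.85
position: [579.3, 166.1, 254.1]
orientation: [0.0, 1.0, -0.031, 0.0]
force: [-1.3, 1.2, -2.0]
width: 0.311
grip_force: 6.0
[579.28 166.1  254.1 ] [-1.34  1.19 -2.01]
160 [148 142 131] [583.74 164.27  53.56]
168 [130 117  98] [600.76 163.78 175.92]
176 [132 120 100] [600.89 163.89 201.93]
184 [97 52 13] [600.41 164.   220.92]
192 [90 46  3] [600.72 164.06 239.49]
200 [178  88   0] [598.2  164.25 246.24]
208 [182  91   0] [593.66 164.52 246.21]
216 [183  89   0] [589.22 164.8  246.66]
224 [109  52   0] [588.66 164.88 256.94]
232 [13 13 14] [591.7  164.77 274.5 ]
240 [14 13 14] [589.57 164.92 278.64]
248 [19 18 18] [587.04 165.08 281.56]
[574.36 143.53 238.02] [651.93 187.78 416.06] 4143
```

View pics/w4.png

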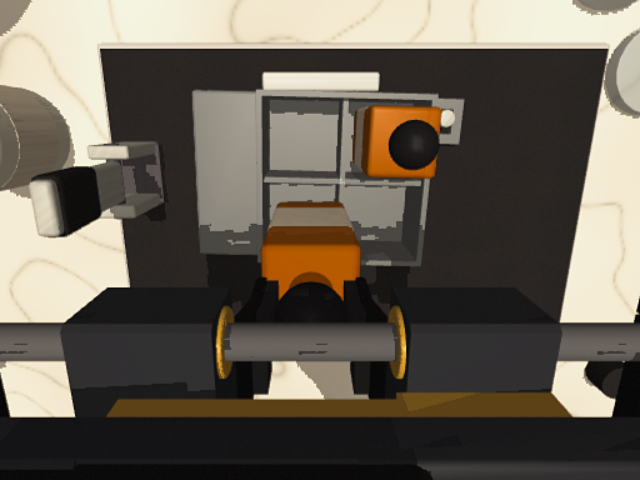

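```bash
python3 -m creep '[{"delta_pos":[-0.5,4.2,-6],"delta_rot":[0,0,0],"claw":20},{"delta_pos":[0,0,-14],"delta_rot":[0,0,0],"claw":20},{"delta_pos":[0,0,-10],"delta_rot":[0,0,0],"claw":20},{"delta_pos":[0,0,-10],"delta_rot":[0,0,0],"claw":20},{"delta_pos":[0,0,-10],"delta_rot":[0,0,0],"claw":20},{"delta_pos":[0,0,-10],"delta_rot":[0,0,0],"claw":20},{"delta_pos":[0,0,-10],"delta_rot":[0,0,0],"claw":20},{"delta_pos":[0,0,-10],"delta_rot":[0,0,0],"claw":20},{"delta_pos":[0,0,-7],"delta_rot":[0,0,0],"claw":20},{"delta_pos":[0,0,-2],"delta_rot":[0,0,0],"claw":20}]'
python3 -m creep '[{"delta_pos":[0,0,-0.5],"delta_rot":[0,0,0],"claw":20},{"delta_pos":[0,0,-0.5],"delta_rot":[0,0,0],"claw":20},{"delta_pos":[0,0,-0.5],"delta_rot":[0,0,0],"claw":20},{"delta_pos":[0,0,0],"delta_rot":[0,0,0],"claw":20},{"delta_pos":[0,0,0],"delta_rot":[0,0,0],"claw":20},{"delta_pos":[0,0,0],"delta_rot":[0,0,0],"claw":20},{"delta_pos":[0,0,0],"delta_rot":[0,0,0],"claw":20},{"delta_pos":[0,0,0],"delta_rot":[0,0,0],"claw":20},{"delta_pos":[0,0,0],"delta_rot":[0,0,0],"claw":20},{"delta_pos":[0,0,0],"delta_rot":[0,0,0],"claw":20}]'
```

```text
clock: 38.15
position: [578.6, 170.2, 164.5]
orientation: [0.0, 1.0, -0.031, -0.0]
force: [-0.8, -0.7, -1.6]
width: 0.314
grip_force: 6.0
clock: 39.4
position: [578.8, 170.3, 163.6]
orientation: [0.0, 1.0, -0.031, 0.0]
force: [-0.9, -0.1, -1.8]
width: 0.313
grip_force: 6.0
```

```bash
python3 -m creep '[{"delta_pos":[0,0,-0.7],"delta_rot":[0,0,0],"claw":20},{"delta_pos":[0,0,0],"delta_rot":[0,0,0],"claw":46},{"delta_pos":[0,0,0],"delta_rot":[0,0,0],"claw":46},{"delta_pos":[0,0,0],"delta_rot":[0,0,0],"claw":46},{"delta_pos":[0,0,0],"delta_rot":[0,0,0],"claw":46},{"delta_pos":[0,0,10],"delta_rot":[0,0,0],"claw":46},{"delta_pos":[0,0,20],"delta_rot":[0,0,0],"claw":46},{"delta_pos":[0,0,30],"delta_rot":[0,0,0],"claw":46},{"delta_pos":[0,0,35],"delta_rot":[0,0,0],"claw":46},{"delta_pos":[0,0,35],"delta_rot":[0,0,0],"claw":46}]'
python3 -m creep '[{"delta_pos":[-30,0,0],"delta_rot":[0,0,0],"claw":0},{"delta_pos":[-40,0,0],"delta_rot":[0,0,0],"claw":0},{"delta_pos":[-30,0,0],"delta_rot":[0,0,0],"claw":0},{"delta_pos":[0,0,0],"delta_rot":[0,0,0],"claw":0},{"delta_pos":[0,0,0],"delta_rot":[0,0,0],"claw":0},{"delta_pos":[0,0,0],"delta_rot":[0,0,0],"claw":0},{"delta_pos":[0,0,0],"delta_rot":[0,0,0],"claw":0},{"delta_pos":[0,0,0],"delta_rot":[0,0,0],"claw":0},{"delta_pos":[0,0,0],"delta_rot":[0,0,0],"claw":0},{"delta_pos":[0,0,0],"delta_rot":[0,0,0],"claw":0}]'
python3 - <<'E'
from h import *
np.set_printoptions(precision=2,suppress=True)
s=ctrl.state();print(s["position"],s["joint_pos"])
b,d,K=snap("wrist");np.savez("w5.npz",p=b,d=d,**K);a,dt,Kt=snap("top");np.savez("top5.npz",p=a,d=dt,**Kt)
cv2.imwrite("pics/w5.png",np.hstack([cv2.resize(b[:230,:,::-1],(512,230)),cv2.resize(a[135:225,155:255,::-1],(256,230))]))
cv2.imwrite("pics/w5.png",np.vstack([cv2.imread("pics/w5.png"),cv2.resize(a[60:,:,::-1],(768,324))[:,:768]]))
W=cloud(d,K)
a_=-.061;Rz=np.array([[np.cos(a_),-np.sin(a_)],[np.sin(a_),np.cos(a_)]]);pin=np.array([647.6,52.8])
S=W.copy();S[...,:2]=(W[...,:2]-pin)@Rz
m=(d>0)&(W[...,2]>120)&(S[...,1]>190)&(S[...,1]<300)&(S[...,0]>-90)&(S[...,0]<0)
q=S[m]; print(len(q))
for z in range(120,220,12):
    t=q[(q[:,2]>=z)&(q[:,2]<z+12)]
    if len(t): print(z,t.min(0),t.max(0))
E
```

```text
clock: 40.65
position: [578.8, 170.4, 295.8]
orientation: [-0.0, 1.0, -0.031, 0.001]
force: [0.6, 0.8, -0.7]
width: 0.531
grip_force: 0.0
clock: 41.9
position: [478.8, 170.3, 292.8]
orientation: [0.0, 1.0, -0.031, -0.0]
force: [-0.6, -0.6, -0.1]
width: 0.004
grip_force: 0.0
[478.78 170.32 292.83] [ 0.18  0.09 -0.65  1.62  0.05  1.45 -2.1 ]
2482
120 [-61.54 247.3  120.03] [-32.3  257.42 131.98]
132 [-61.6  246.06 132.01] [-32.54 255.98 143.98]
144 [-61.47 243.91 144.11] [-32.71 248.6  155.74]
156 [-63.58 241.71 156.31] [-30.68 255.2  167.96]
168 [-63.51 240.72 168.01] [-31.63 253.63 179.94]
180 [-63.56 239.55 180.  ] [-34.01 252.03 191.99]
192 [-63.54 238.77 192.03] [-37.12 253.61 203.99]
204 [-61.77 239.44 204.05] [-40.1  251.93 210.14]
```

View pics/w5.png

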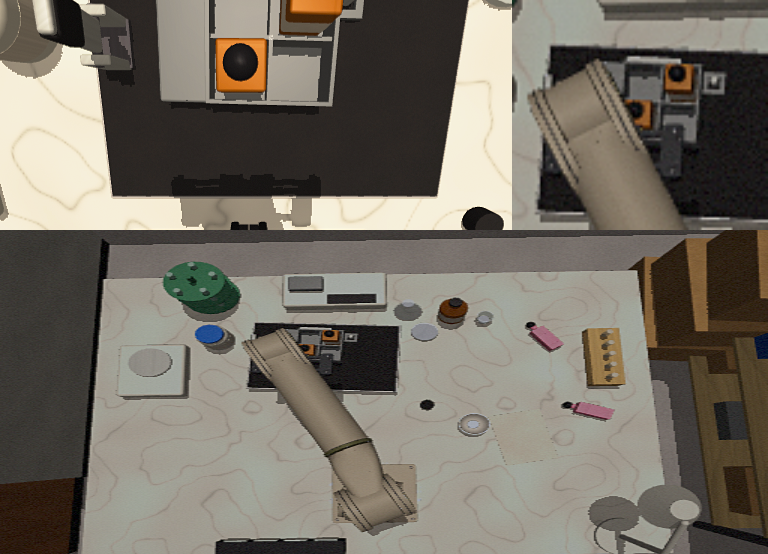

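Both amber bottles stand in cells and no third is on the bench, only two pink decoys. The clamp arm is up, at shaker y≈246 and z≈208. I'll turn the tool a quarter turn and come in on the clamp's +y side.

```bash
python3 -m creep '[{"delta_pos":[14,17,0],"delta_rot":[0,0,0.157],"claw":0},{"delta_pos":[14,17,0],"delta_rot":[0,0,0.157],"claw":0},{"delta_pos":[14,17,0],"delta_rot":[0,0,0.157],"claw":0},{"delta_pos":[14,17,0],"delta_rot":[0,0,0.157],"claw":0},{"delta_pos":[14,17,0],"delta_rot":[0,0,0.157],"claw":0},{"delta_pos":[14,17,0],"delta_rot":[0,0,0.157],"claw":0},{"delta_pos":[14,17,0],"delta_rot":[0,0,0.157],"claw":0},{"delta_pos":[14,17,0],"delta_rot":[0,0,0.157],"claw":0},{"delta_pos":[14,17,0],"delta_rot":[0,0,0.157],"claw":0},{"delta_pos":[14,17,0],"delta_rot":[0,0,0.157],"claw":0}]'
python3 -m creep '[{"delta_pos":[0,0,0],"delta_rot":[0,0,0],"claw":0},{"delta_pos":[0,0,0],"delta_rot":[0,0,0],"claw":0},{"delta_pos":[0,0,0],"delta_rot":[0,0,0],"claw":0},{"delta_pos":[0,0,0],"delta_rot":[0,0,0],"claw":0},{"delta_pos":[0,0,0],"delta_rot":[0,0,0],"claw":0},{"delta_pos":[0,0,0],"delta_rot":[0,0,0],"claw":0},{"delta_pos":[0,0,0],"delta_rot":[0,0,0],"claw":0},{"delta_pos":[0,0,0],"delta_rot":[0,0,0],"claw":0},{"delta_pos":[0,0,0],"delta_rot":[0,0,0],"claw":0},{"delta_pos":[0,0,0],"delta_rot":[0,0,0],"claw":0}]'
python3 - <<'E'
from h import *
np.set_printoptions(precision=2,suppress=True)
s=ctrl.state();print(s["position"],s["joint_pos"],R.from_quat(s["orientation"][[1,2,3,0]]).as_matrix()[:,1])
a=-.061;Rz=np.array([[np.cos(a),-np.sin(a)],[np.sin(a),np.cos(a)]]);pin=np.array([647.6,52.8])
prev=None
for th in np.arange(1.5,-.01,-.075):
    y=255-78*np.cos(th)+8*np.sin(th)+9.5;z=104+78*np.sin(th)+8*np.cos(th)
    P=np.r_[pin+Rz@[-46,y],z];print(round(th,3),P,None if prev is None else P-prev);prev=P
E
```

```text
clock: 43.25
position: [619.4, 340.6, 292.6]
orientation: [-0.0, 0.727, 0.687, -0.0]
force: [-0.8, 0.4, 0.7]
width: 0.009
grip_force: 0.0
clock: 44.5
position: [618.8, 340.3, 292.9]
orientation: [0.0, 0.729, 0.685, 0.0]
force: [0.1, -1.0, -0.9]
width: 0.005
grip_force: 0.0
[618.78 340.3  292.85] [-0.1   0.62 -0.83  1.05  0.45  1.64 -0.86] [ 1.   -0.06  0.  ]
1.5 [617.96 322.07 182.37] None
1.425 [617.6  316.2  182.33] [-0.36 -5.87 -0.04]
1.35 [617.24 310.35 181.86] [-0.36 -5.85 -0.48]
1.275 [616.89 304.56 180.94] [-0.35 -5.8  -0.91]
1.2 [616.54 298.84 179.6 ] [-0.35 -5.71 -1.35]
1.125 [616.2  293.25 177.83] [-0.34 -5.6  -1.77]
1.05 [615.87 287.8  175.64] [-0.33 -5.45 -2.19]
0.975 [615.55 282.53 173.05] [-0.32 -5.27 -2.59]
0.9 [615.24 277.47 170.07] [-0.31 -5.06 -2.98]
0.825 [614.94 272.65 166.72] [-0.29 -4.82 -3.35]
0.75 [614.66 268.09 163.02] [-0.28 -4.56 -3.7 ]
0.675 [614.4  263.82 158.99] [-0.26 -4.27 -4.03]
0.6 [614.16 259.86 154.64] [-0.24 -3.96 -4.34]
0.525 [613.94 256.24 150.02] [-0.22 -3.62 -4.63]
0.45 [613.74 252.98 145.13] [-0.2  -3.26 -4.89]
0.375 [613.56 250.09 140.01] [-0.18 -2.89 -5.12]
0.3 [613.41 247.59 134.69] [-0.15 -2.5  -5.32]
0.225 [613.28 245.5  129.2 ] [-0.13 -2.09 -5.49]
0.15 [613.18 243.82 123.57] [-0.1  -1.68 -5.63]
0.075 [613.1  242.57 117.82] [-0.08 -1.25 -5.74]
0.0 [613.06 241.76 112.  ] [-0.05 -0.82 -5.82]
```

```bash
python3 -m creep '[{"delta_pos":[0,0,-20],"delta_rot":[0,0,0],"claw":0},{"delta_pos":[0,0,-30],"delta_rot":[0,0,0],"claw":0},{"delta_pos":[0,0,-30],"delta_rot":[0,0,0],"claw":0},{"delta_pos":[0,0,-20],"delta_rot":[0,0,0],"claw":0},{"delta_pos":[0,0,-10.5],"delta_rot":[0,0,0],"claw":0},{"delta_pos":[0,0,0],"delta_rot":[0,0,0],"claw":0},{"delta_pos":[0,-6,0],"delta_rot":[0,0,0],"claw":0},{"delta_pos":[-0.5,-6,0],"delta_rot":[0,0,0],"claw":0},{"delta_pos":[-0.5,-6,0],"delta_rot":[0,0,0],"claw":0},{"delta_pos":[0,0,0],"delta_rot":[0,0,0],"claw":0}]'
python3 -m creep '[{"delta_pos":[-0.4,-5.9,0],"delta_rot":[0,0,0],"claw":0},{"delta_pos":[-0.4,-5.9,-0.5],"delta_rot":[0,0,0],"claw":0},{"delta_pos":[-0.4,-5.8,-0.9],"delta_rot":[0,0,0],"claw":0},{"delta_pos":[-0.4,-5.7,-1.4],"delta_rot":[0,0,0],"claw":0},{"delta_pos":[-0.3,-5.6,-1.8],"delta_rot":[0,0,0],"claw":0},{"delta_pos":[-0.3,-5.5,-2.2],"delta_rot":[0,0,0],"claw":0},{"delta_pos":[-0.3,-5.3,-2.6],"delta_rot":[0,0,0],"claw":0},{"delta_pos":[-0.3,-5.1,-3],"delta_rot":[0,0,0],"claw":0},{"delta_pos":[-0.3,-4.8,-3.3],"delta_rot":[0,0,0],"claw":0},{"delta_pos":[-0.3,-4.6,-3.7],"delta_rot":[0,0,0],"claw":0}]'
```

```text
clock: 45.75
position: [618.1, 321.6, 182.7]
orientation: [0.0, 0.729, 0.685, 0.0]
force: [-0.2, -0.1, 0.4]
width: 0.009
grip_force: 0.0
clock: 47.0
position: [614.4, 267.8, 162.8]
orientation: [0.0, 0.729, 0.685, 0.0]
force: [-0.5, 1.9, 0.3]
width: 0.003
grip_force: 0.7
```

```bash
python3 -m creep '[{"delta_pos":[-0.3,-4.3,-4],"delta_rot":[0,0,0],"claw":0},{"delta_pos":[-0.2,-4,-4.3],"delta_rot":[0,0,0],"claw":0},{"delta_pos":[-0.2,-3.6,-4.6],"delta_rot":[0,0,0],"claw":0},{"delta_pos":[-0.2,-3.3,-4.9],"delta_rot":[0,0,0],"claw":0},{"delta_pos":[-0.2,-2.9,-5.1],"delta_rot":[0,0,0],"claw":0},{"delta_pos":[-0.2,-2.5,-5.3],"delta_rot":[0,0,0],"claw":0},{"delta_pos":[-0.1,-2.1,-5.5],"delta_rot":[0,0,0],"claw":0},{"delta_pos":[-0.1,-1.7,-5.6],"delta_rot":[0,0,0],"claw":0},{"delta_pos":[0,0,0],"delta_rot":[0,0,0],"claw":0},{"delta_pos":[0,0,0],"delta_rot":[0,0,0],"claw":0}]'
python3 -m creep '[{"delta_pos":[0,-1.2,-4],"delta_rot":[0,0,0],"claw":0},{"delta_pos":[0,-0.8,-4],"delta_rot":[0,0,0],"claw":0},{"delta_pos":[0,0,-2],"delta_rot":[0,0,0],"claw":0},{"delta_pos":[0,0,-1],"delta_rot":[0,0,0],"claw":0},{"delta_pos":[0,0,0],"delta_rot":[0,0,0],"claw":0},{"delta_pos":[0,0,0],"delta_rot":[0,0,0],"claw":0},{"delta_pos":[0,0,0],"delta_rot":[0,0,0],"claw":0},{"delta_pos":[0,0,0],"delta_rot":[0,0,0],"claw":0},{"delta_pos":[0,0,0],"delta_rot":[0,0,0],"claw":0},{"delta_pos":[0,0,0],"delta_rot":[0,0,0],"claw":0}]'
```

```text
clock: 48.25
position: [612.9, 243.5, 123.6]
orientation: [0.0, 0.729, 0.685, -0.0]
force: [-0.1, -0.5, -0.2]
width: 0.01
grip_force: 0.0
clock: 49.5
position: [612.9, 241.7, 112.7]
orientation: [0.0, 0.729, 0.685, 0.0]
force: [-0.2, -0.6, -0.2]
width: 0.005
grip_force: 0.0
```

```bash
python3 -m creep '[{"delta_pos":[0,0,-1],"delta_rot":[0,0,0],"claw":0},{"delta_pos":[0,0,-1],"delta_rot":[0,0,0],"claw":0},{"delta_pos":[0,0,0],"delta_rot":[0,0,0],"claw":0},{"delta_pos":[0,0,0],"delta_rot":[0,0,0],"claw":0},{"delta_pos":[0,0,0],"delta_rot":[0,0,0],"claw":0},{"delta_pos":[0,0,0],"delta_rot":[0,0,0],"claw":0},{"delta_pos":[0,0,0],"delta_rot":[0,0,0],"claw":0},{"delta_pos":[0,0,0],"delta_rot":[0,0,0],"claw":0},{"delta_pos":[0,0,0],"delta_rot":[0,0,0],"claw":0},{"delta_pos":[0,0,0],"delta_rot":[0,0,0],"claw":0}]'
```

```text
clock: 50.75
position: [612.9, 241.7, 110.7]
orientation: [0.0, 0.729, 0.685, 0.0]
force: [0.0, -0.7, -0.2]
width: 0.004
grip_force: 0.0
```

```bash
python3 -m creep '[{"delta_pos":[0,0,-0.5],"delta_rot":[0,0,0],"claw":0},{"delta_pos":[0,0,-0.5],"delta_rot":[0,0,0],"claw":0},{"delta_pos":[0,0,-0.5],"delta_rot":[0,0,0],"claw":0},{"delta_pos":[0,0,0],"delta_rot":[0,0,0],"claw":0},{"delta_pos":[0,0,0],"delta_rot":[0,0,0],"claw":0},{"delta_pos":[0,0,0],"delta_rot":[0,0,0],"claw":0},{"delta_pos":[0,0,0],"delta_rot":[0,0,0],"claw":0},{"delta_pos":[0,0,0],"delta_rot":[0,0,0],"claw":0},{"delta_pos":[0,0,0],"delta_rot":[0,0,0],"claw":0},{"delta_pos":[0,0,0],"delta_rot":[0,0,0],"claw":0}]'
python3 - <<'E'
from h import *
b,d,K=snap("scene");np.savez("s6.npz",p=b,d=d,**K)
cv2.imwrite("pics/s6.png",cv2.resize(b[100:240,220:400,::-1],(720,560),interpolation=cv2.INTER_CUBIC))
E
```

```text
clock: 52.0
position: [612.9, 241.8, 110.4]
orientation: [0.0, 0.729, 0.685, 0.0]
force: [-4.5, -3.4, 10.1]
width: 0.006
grip_force: 5.2
```

View pics/s6.png

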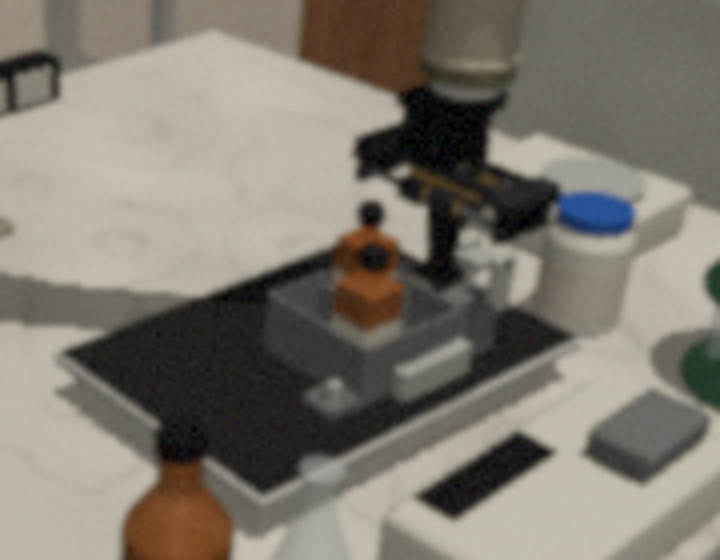

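Firm stop at 10 N, so the clamp arm is at its end. I'm withdrawing and checking.

```bash
python3 -m creep '[{"delta_pos":[0,0,10],"delta_rot":[0,0,0],"claw":0},{"delta_pos":[0,0,30],"delta_rot":[0,0,0],"claw":0},{"delta_pos":[0,0,50],"delta_rot":[0,0,0],"claw":0},{"delta_pos":[0,0,55],"delta_rot":[0,0,0],"claw":0},{"delta_pos":[0,0,55],"delta_rot":[0,0,0],"claw":0},{"delta_pos":[-30,-40,0],"delta_rot":[0,0,0],"claw":0},{"delta_pos":[-30,-60,0],"delta_rot":[0,0,0],"claw":0},{"delta_pos":[-30,-60,0],"delta_rot":[0,0,0],"claw":0},{"delta_pos":[-30,-60,0],"delta_rot":[0,0,0],"claw":0},{"delta_pos":[-20,-60,0],"delta_rot":[0,0,0],"claw":0}]'
python3 -m creep '[{"delta_pos":[0,-60,0],"delta_rot":[0,0,0],"claw":0},{"delta_pos":[0,-60,0],"delta_rot":[0,0,0],"claw":0},{"delta_pos":[0,-60,0],"delta_rot":[0,0,0],"claw":0},{"delta_pos":[0,0,0],"delta_rot":[0,0,0],"claw":0},{"delta_pos":[0,0,0],"delta_rot":[0,0,0],"claw":0},{"delta_pos":[0,0,0],"delta_rot":[0,0,0],"claw":0},{"delta_pos":[0,0,0],"delta_rot":[0,0,0],"claw":0},{"delta_pos":[0,0,0],"delta_rot":[0,0,0],"claw":0},{"delta_pos":[0,0,0],"delta_rot":[0,0,0],"claw":0},{"delta_pos":[0,0,0],"delta_rot":[0,0,0],"claw":0}]'
python3 - <<'E'
from h import *
np.set_printoptions(precision=2,suppress=True)
a,dt,Kt=snap("top");b,ds,Ks=snap("scene")
pin=np.array([647.6,52.8]);a_=-.061;Rz=np.array([[np.cos(a_),-np.sin(a_)],[np.sin(a_),np.cos(a_)]])
for nm,d,K in(("top",dt,Kt),("scene",ds,Ks)):
    W=cloud(d,K);S=W.copy();S[...,:2]=(W[...,:2]-pin)@Rz
    for y in(160,170,180,190,200,210,220,230):
        m=(d>0)&(abs(S[...,0]+46)<10)&(abs(S[...,1]-y)<5)&(S[...,2]>60)&(S[...,2]<200)
        if m.any(): print(nm,y,m.sum(),np.median(S[m][:,2]),S[m][:,2].max())
    q=S[(d>0)&(S[...,2]>90)&(S[...,2]<99)&(S[...,1]>145)&(S[...,1]<205)&(abs(S[...,0]+46)<75)]
    r=cv2.minAreaRect(q[:,:2].astype(np.float32));print(nm,"ledge",r)
cv2.imwrite("pics/f.png",np.hstack([cv2.resize(a[130:225,150:270,::-1],(480,380),interpolation=cv2.INTER_CUBIC),cv2.resize(b[130:230,270:350,::-1],(304,380),interpolation=cv2.INTER_CUBIC)]))
E
```

```text
clock: 53.3
position: [478.1, -26.6, 309.6]
orientation: [0.001, 0.729, 0.685, 0.0]
force: [1.8, -0.6, 0.6]
width: 0.01
grip_force: 0.0
clock: 54.55
position: [479.3, -205.2, 309.2]
orientation: [0.0, 0.729, 0.685, 0.0]
force: [0.3, -0.4, -0.7]
width: 0.007
grip_force: 0.0
top 160 13 109.99054666865186 120.2740912712411
top 170 11 113.02591118664964 123.01039476834671
top 180 10 117.7885325506719 123.53218106101963
top 190 11 114.49218340746688 118.14278453371185
top 200 12 115.41100481324429 121.13139659767171
top 210 13 113.27175720667788 118.04895456479835
top 220 11 109.92372676531363 118.9562430821727
top 230 13 114.01478570886934 121.63074220295039
top ledge ((-44.249176025390625, 173.6750946044922), (127.72575378417969, 52.3216667175293), 1.310632586479187)
scene 160 9 110.74319238771182 114.58096638893085
scene 170 7 110.64464195969231 112.5761558832096
scene 180 4 111.89272217665308 113.31863230573947
scene 190 7 111.24504287994478 113.93486121315584
scene 200 5 111.03800077643473 113.0504551952896
scene 210 7 109.20520850815274 112.29985508447635
scene 220 5 109.0065804542819 111.45915827018257
scene 230 5 109.67087014274614 114.23380903033092
scene ledge ((-39.88301467895508, 170.8985595703125), (51.139198303222656, 126.80001831054688), 87.91364288330078)
```

View pics/f.png

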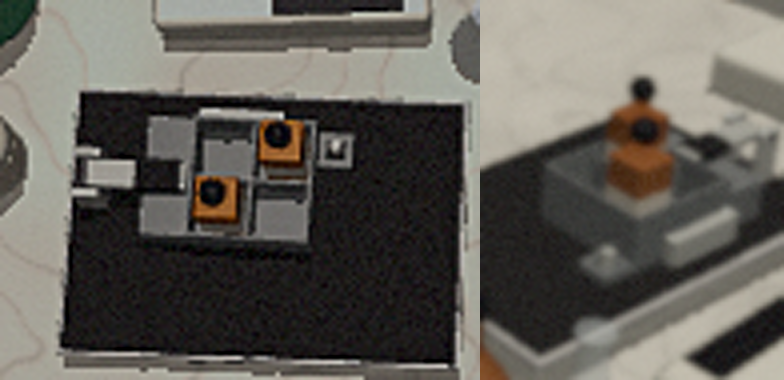

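The clamp lies level over the ledge: its top is at 109–112 mm all along in the scene view, and the ledge's middle measures within about 3 mm of the dock in the top view. Both bottles stand upright in their cells, so I'm handing in.

```bash
python3 -c "
from workcell import ctrl
print(ctrl.close_job())"
```

```text
the job is handed in; nothing more can be done
None
```

The carrier is turned home against the stop, both amber bottles found on the bench stand stopper-up in its cells, the clamp is fully down over the ledge, and the job was handed in at about 55 s; the hand-in returned no verdict.

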